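# Refit the wheel of a dolly castor

## Task

Refit the dolly castor that is held on its side in the vice: slide the white-cored black wheel in between the two ears of the fork, then thread the orange-handled axle pin down through the upper ear, the wheel's brass sleeve and the lower ear until its flange sits flat on the upper ear, and let go. The sleeve is loose in the wheel and lies off centre, hidden under the ear, so feel for its bore with light pressure and never force the pin or the wheel; leave the king bolt and everything else on the bench where it is.

Things in the scene. Friction and masses are not known exactly. Their poses are not given: they have to be found in the camera images.
- vice: Fixed: castor fork on its side, its mounting plate gripped in a green vice. Origin on the bench under the axle line; z up; +x level into the fork (it is open on its -x side), y across it. Two level 4 mm ears, 40 mm apart. The 86 mm wide plate stands 57 to 60 mm along +x, top 108 mm high; the vice is under and behind it, up to 49 mm high, 235 mm along +x, 55 mm to either side.
- axle_seat (a point): Centre of the 24 mm hole in the upper ear, on the ear's top face, 98 mm above the bench (its underside is at 94 mm). Axes as the vice's: the wheel slides in along +x. Round the hole the ear is 38 mm wide (y) and ends 18 mm to -x; from 18 mm to +x it is 50 mm wide. The web that closes the fork is 41 mm to +x.
- lower_hole (a point): Centre of the 14.6 mm hole in the lower ear, on the ear's top face, 54 mm above the bench (its underside is at 50 mm), straight below the upper hole. The lower ear has the same outline as the upper one. The wheel rests on it.
- wheel: The wheel to fit, loose, lying flat on the bench: black tread 65 mm across and 28 mm wide (3 to 31 mm above the underside), white core, hub 41 mm across and 34 mm thick, about 0.3 kg. Origin on the wheel's axis at the underside; z is the axis, up. To be gripped across the tread.
- wheel_top (a point): Centre of the wheel's bore, 35 mm above its underside, level with the top of the brass sleeve inside: 35 mm long, 22.4 mm outside, bore 13.2 mm, square-edged. The sleeve is loose: it lies 3.8 to 4.3 mm off this point in an unknown direction, can be shifted up to about 4 mm each way by 1 to 2 N sideways, and stays where it is left.
- axle_pin: Stepped steel axle pin, 0.15 kg, standing upright and loose in a hole of the wooden block. Origin at the centre of the flange's underside, z up. Flange 34 mm across, 4 mm thick; above it an orange round handle 18 mm across, 4 to 50 mm above the origin; below it a shoulder 22.4 mm across, 5.5 mm long, lower edge bevelled 1.5 mm, that fits the upper ear.
- pin_tip (a point): Flat tip of the axle pin, 58 mm below its origin. The shank from the shoulder down is 12 mm across; its last 2.6 mm taper to 9.2 mm at the tip. With the flange flat on the upper ear the tip stands out 10 mm below the lower ear.
- block: Fixed drilled wooden block, 70 mm (x) by 130 mm (y), 66 mm high, with two holes 24 mm across, 35 mm to either side of its centre along its y axis: one holds the axle pin, the other the king bolt. Origin at the centre of its underside.
- king_bolt: Bystander: dark steel hexagon-head bolt standing in the other hole of the block, head 30 mm across and 13 mm high. Origin at the centre of the underside of the head.
- worn_wheel: Bystander: worn wheel with a red tread, 65 mm across, 34 mm high, lying flat. Origin at its underside.
- spanner: Bystander: steel spanner 190 mm long lying along its x axis.
- grease_tin: Bystander: round tin, 72 mm across, 75 mm high. Origin at its underside.
- tape_roll: Bystander: roll of tape, 100 mm across, 48 mm high, lying flat. Origin at its underside.
- screwdriver: Bystander: screwdriver 200 mm long lying along its x axis.
- hub_cap: Bystander: grey plastic disc, 60 mm across, 12 mm high. Origin at its underside.
Not all that is in view belongs to the job. Leave any purple look-alike of the wheel alone.

How it is judged:
By the outcome, as a careful person would: the job done as asked, in the order asked, and still so for the second after the job is handed in, with the robot touching nothing.
It also fails if it takes over 61 s, if anything falls off the work surface, if the arm or the gripper's body presses on something with over 40 N, if the wrist force passes 120 N, or if a joint passes its speed limit or range.

## Robot

A 6-joint arm with a two-finger parallel gripper is mounted at the origin on the work surface. World frame = base frame: x ahead of the robot, y to its left, z up, the work surface at z = 0. Lengths are in mm, angles in rad, forces in N, time in s.
With the tool pointing down it reaches from about 275 to 1000 mm from the base axis. Payload 8.4 kg.
Tool frame: the origin (TCP) lies at the very end of the fingers, on their centre line; the grasp point (between the pads) lies 19 mm behind it; z points along the fingers, x is the direction in which the jaws open and shut, and the axes are right-handed (so a half turn about z gives the same grasp; the last joint's range is limited). The gripper opens to 85 mm and grips with 20 to 120 N. Pads are 22 mm wide; open, the fingers measure 114 mm over their backs; the gripper's body (76 mm by 85 mm) begins 54 mm behind the grasp point. The pads swing forward as they close: fully open they stand 13 mm farther back than shut.
Start: joints at [-1.336, 0.353, 1.633, -0, 1.155, -0.002], TCP at [146.619, -607.561, 207.881] pointing down, gripper open.
Joint ranges: [-2.63, 2.63], [-0.92, 2.1], [0.06, 2.66], [-1.3, 4.44], [0, 2.69], [-3.02, 3.02]. Speed limits (rad/s): [2.22, 2.22, 2.79, 3.14, 3.14, 3.14].

## Interface

Orientations are given as [roll, pitch, yaw] about the fixed x, y, z axes, in that order (R = Rz(yaw) Ry(pitch) Rx(roll)).
In Python, from rig import r gives the robot as it stands.
- The arm moves only by the tool arm_command, never from a script. Its argument "targets" is a list of rows, each a list of 6 numbers: the shift along the tool's x, y, z in m, then the turn, a rotation vector about the tool's x, y, z in rad. A call has 1 to 20 rows; each row shifts and turns the commanded pose from where the row before left it, along the tool's axes as they then stand; what a row does not reach is not made up. A row lasts 1/12 s, in which the tool goes at most 41.7 mm and 7.16 degrees, less where a joint would pass 70% of its speed; a pose out of reach is approached as far as the arm can. A call is refused whole if a number of a shift passes 0.0417 or a number of a turn 0.125, either way. A call with a gripper value outside its range is refused whole. "fingers" is the finger opening in m, from 0 to 0.0854, set as the call begins (left out, the last holds). The fingers move at their own pace and stop on an object; "squeeze" is the grip in N (left out, the last holds). Time passes only in rows, so rows that do not move let the fingers close. It gives the time, the measured TCP pose, the force and the opening at its end, in the units of the state.
- r.sense(): the state, without advancing time (a new reading comes with each control period).
- r.grab_frame(name): name is "side" or "top" or "wrist"; returns a dict with "image" (384x512x3 uint8, blue, green, red), "fx", "fy", "cx", "cy" (pixels), "k1" (the pictures are not rectified: a ray, as slopes to the right and down, at radius r is drawn at 1 + k1 r^2 times it, then the intrinsics apply), "xyz" and "orientation" of the camera in the world. Camera axes: x right, y down, z forward; pixel columns grow to the right and rows downward; lengths in mm; the calibration is good to about 2 mm. A picture is of the moment at which its call begins. There is no depth.
- r.sign_off(): hands the job in, once; it reports no verdict.
The state is a dict: "clock": time; "qpos": joint angles; "qvel": joint speeds; "joint_efforts": joint torques, N m; "eef_pos": TCP position; "tcp_rot": TCP orientation; "contact_force": force on the tool from outside, world axes, zero at the start; "wrist_torque": the same for the moment, N m; "opening": opening from 0.0 (shut) to 1.0 (fully open).
Only numpy, scipy, OpenCV 4.12 (cv2) and the standard library are available. Lean on these libraries where they do the work, as an engineer would, in place of code of your own. Each camera call takes 0.05 s, during which the arm holds its last target.

## Working session

There is one attempt and no reset: what is moved stays moved. The work goes in short steps, Python scripts to look and compute and a tool call to move; the robot and the scene stay as the last step left them, time stands still between calls to the robot, and variables do not carry over. Pictures are saved under pics/ and viewed, and the job is handed in when it is done.

Besides the shell and the picture viewer there is one more tool, called after "Call:" as name(argument=value, ...) on one line, values as JSON. arm_command: Moves the arm, as the interface text tells. Its arguments: {"type":"object","properties":{"targets":{"type":"array"},"fingers":{"type":"number"},"squeeze":{"type":"number"}},"required":["targets"]}

```bash
ls; mkdir -p pics
python3 - <<'E'
from rig import r
import cv2
s=r.sense();print(s)
for n in("side","top","wrist"):
    f=r.grab_frame(n);cv2.imwrite(f"pics/{n}0.png",f["image"]);print({k:v for k,v in f.items() if k!="image"})
E
```

```text
pics
{'clock': 0.0, 'qpos': array([-1.33638662e+00,  3.53687088e-01,  1.63416714e+00,  1.14158312e-05,
        1.15518444e+00, -2.42292786e-03]), 'qvel': array([-8.03498730e-04,  1.40009455e-03,  9.34019240e-04,  2.26226540e-04,
        5.93977763e-05,  6.52794438e-04]), 'joint_efforts': array([-1.77004971e-03, -6.05254698e+01, -3.42070842e+01, -1.23486579e-04,
        9.04038985e-03,  2.19138542e-05]), 'eef_pos': array([ 146.50795773, -607.04377559,  207.12326201]), 'tcp_rot': array([-3.14157871e+00,  1.44598776e-03, -1.33396829e+00]), 'contact_force': array([ 0.12082844, -0.54579295, -0.13461764]), 'wrist_torque': array([-0.00126631,  0.01173399, -0.02734264]), 'opening': 1.0018880072427157}
{'fx': 488.33290526096516, 'fy': 488.33290526096516, 'cx': 260.3168795919612, 'cy': 189.7995033338726, 'k1': 0.003646343510970939, 'xyz': array([ 429.84071298, 1223.65639683, 1154.41732652]), 'orientation': array([-2.29314976, -0.02251537, -3.04539221])}
{'fx': 476.8077870010687, 'fy': 476.8077870010687, 'cx': 261.05671389964795, 'cy': 191.8960354814528, 'k1': -0.15639405356051497, 'xyz': array([ 270.25804096,   30.99301919, 1468.59884754]), 'orientation': array([-2.97402786, -0.01185527, -1.55405944])}
{'fx': 281.4923407580183, 'fy': 281.4923407580183, 'cx': 251.5840770280671, 'cy': 188.6569217080486, 'k1': -0.04464774532424964, 'xyz': array([ 213.17640179, -591.14397723,  372.94916949]), 'orientation': array([ 2.86453984e+00,  1.32174732e-03, -1.33493153e+00])}
```

View pics/side0.png

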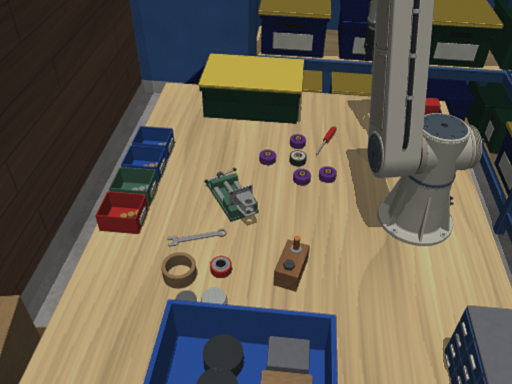

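View pics/top0.png

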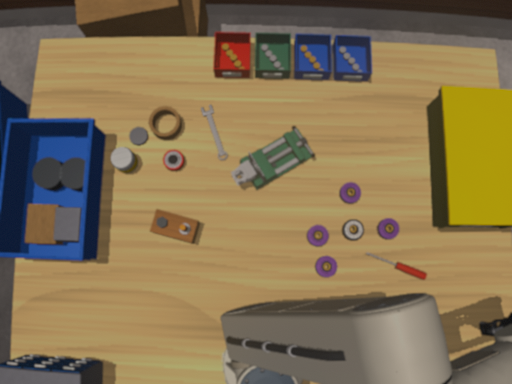

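View pics/wrist0.png

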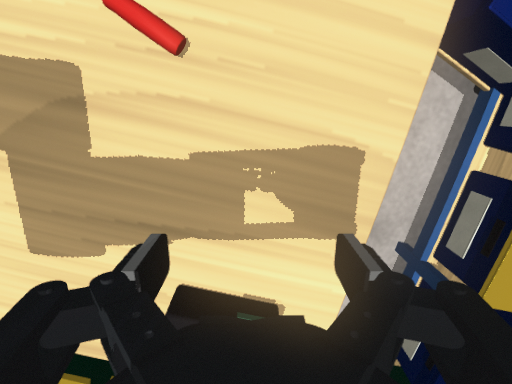

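```bash
cat > h.py <<'E'
import numpy as np, cv2
from scipy.spatial.transform import Rotation as R
from rig import r
def rot(o): return R.from_euler('xyz',o).as_matrix()
def ray(f,u,v):
    d=np.array([(u-f['cx'])/f['fx'],(v-f['cy'])/f['fy']]);s=d.copy()
    for _ in range(20): s=d/(1+f['k1']*(s@s))
    return rot(f['orientation'])@np.array([s[0],s[1],1])
def onz(f,u,v,z):
    d=ray(f,u,v);return f['xyz']+d*(z-f['xyz'][2])/d[2]
def proj(f,p):
    c=rot(f['orientation']).T@(np.array(p,float)-f['xyz']);s=c[:2]/c[2];s=s*(1+f['k1']*(s@s))
    return np.array([s[0]*f['fx']+f['cx'],s[1]*f['fy']+f['cy']])
def crop(f,name,x0,y0,x1,y1,k):
    cv2.imwrite('pics/'+name+'.png',cv2.resize(f['image'][y0:y1,x0:x1],None,fx=k,fy=k,interpolation=cv2.INTER_CUBIC))
E
python3 - <<'E'
from h import *
f=r.grab_frame('top');import pickle;pickle.dump(f,open('top0.pkl','wb'))
crop(f,'t1',130,120,330,260,4);crop(f,'t2',290,170,410,280,5)
crop(f,'t3',140,195,215,255,8)
g=r.grab_frame('side');pickle.dump(g,open('side0.pkl','wb'))
crop(g,'s1',190,130,350,290,4)
E
```

```text
(no output)
```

View pics/t1.png

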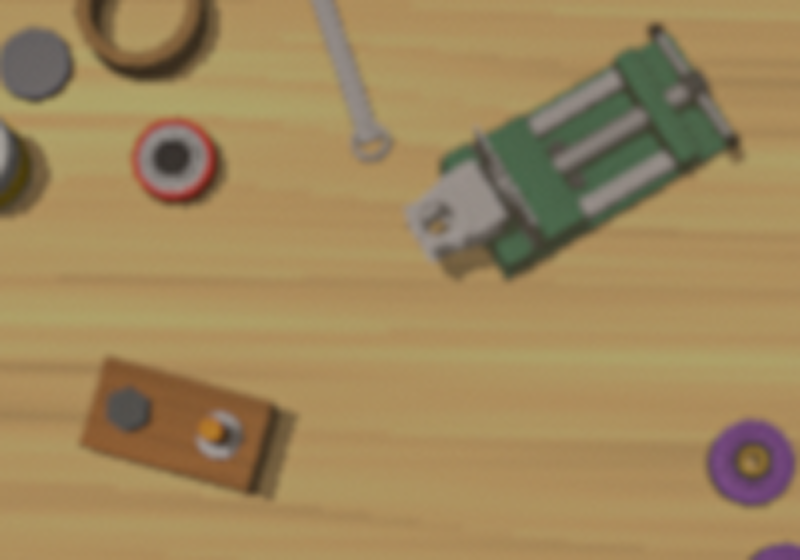

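View pics/t2.png

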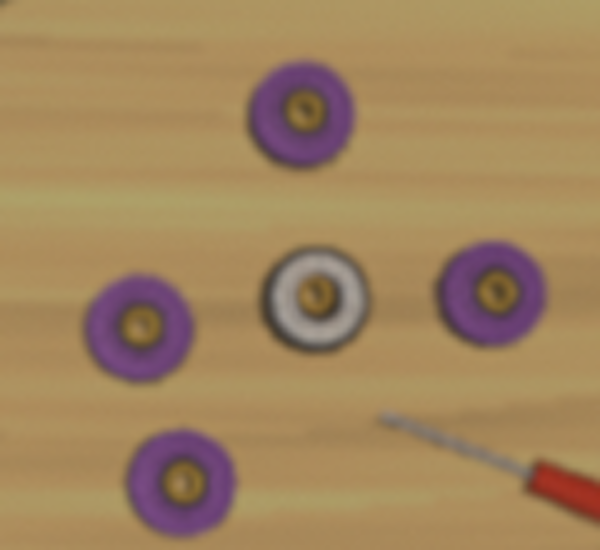

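View pics/t3.png

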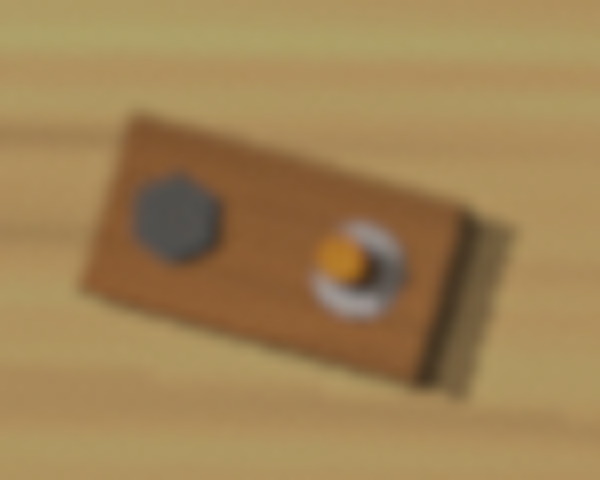

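View pics/s1.png

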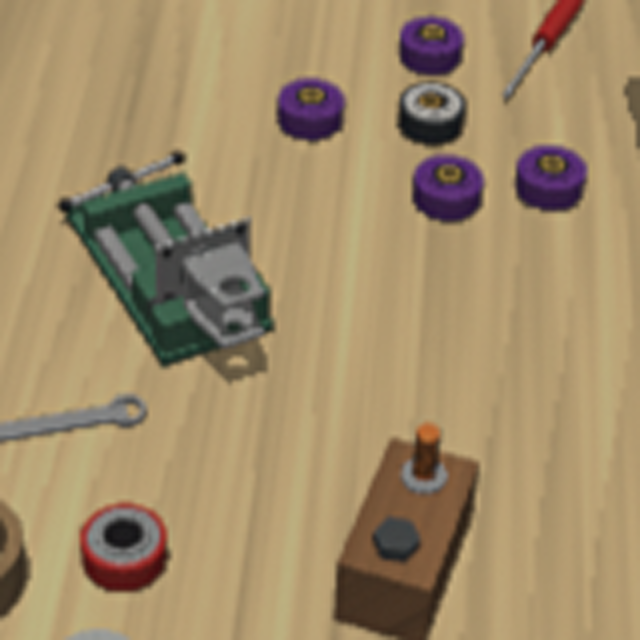

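Run:
```python
from h import *
import pickle
t=pickle.load(open('top0.pkl','rb'));s=pickle.load(open('side0.pkl','rb'))
P=lambda f,c,o,k,z: onz(f,o[0]+c[0]/k,o[1]+c[1]/k,z)
a=lambda v:np.round(v,1)
T2=lambda x,y,z:P(t,(x+0,y),(290,170),5,z);T1=lambda x,y,z:P(t,(x,y),(130,120),4,z);T3=lambda x,y,z:P(t,(x,y),(140,195),8,z)
S1=lambda x,y,z:P(s,(x,y),(190,130),4,z)
print('wheel top',a(T2(317,299,31)),'side',a(S1(432,103,33)))
for p in[(301,115),(140,328),(492,294),(182,483)]:print('purple',a(T2(*p,31)))
print('hole top',a(T1(436,217,98)),'side upper',a(S1(236,285,98)))
print('lower hole side',a(S1(236,320,54)))
print('plate ends top cam z108',a(T1(478,133,108)),a(T1(540,230,108)), 'side',a(S1(163,252,108)),a(S1(245,224,108)))
print('ear tip corners',a(T1(408,207,98)),a(T1(430,258,98)))
print('vice long edges',a(T1(508,278,20)),a(T1(735,148,20)))
print('block corners',[a(T3(*p,66)) for p in[(136,115),(468,210),(425,383),(82,290)]])
print('pin flange top z70 ',a(T3(360,271,70)),'handle top z116',a(T3(342,258,116)),'side flange',a(S1(425,474,70)),'handle',a(S1(429,432,116)))
print('bolt',a(T3(177,220,79)))
print('red',a(T1(175,160,34)))
```

```text
wheel top [ 401.9 -265.1   31. ] side [ 404.1 -257.    33. ]
purple [ 515.4 -256.6   31. ]
purple [ 382.8 -156.5   31. ]
purple [ 406.3 -374.3   31. ]
purple [ 289.8 -182.1   31. ]
hole top [553.6  84.2  98. ] side upper [551.8  87.1  98. ]
lower hole side [552.2  81.5  54. ]
plate ends top cam z108 [615.1  54.6 108. ] [543.4   8.  108. ] side [613.3  66.2 108. ] [551.7  24.1 108. ]
ear tip corners [560.8 105.   98. ] [523.   87.8  98. ]
vice long edges [522.8  30.6  20. ] [ 629.5 -145.3   20. ]
block corners [array([449.1, 327.6,  66. ]), array([416.3, 201.9,  66. ]), array([352. , 215.5,  66. ]), array([383.4, 344.6,  66. ])]
pin flange top z70  [392.4 240.5  70. ] handle top z116 [392.9 240.3 116. ] side flange [392.8 245.   70. ] handle [393.1 245.6 116. ]
bolt [408.9 307.6  79. ]
red [608.3 290.2  34. ]
```

```bash
cat >> h.py <<'E'
def plan(x,y,z,yaw=None,s=None):
    "turn first at place, then shift (in tool axes after the turn); assumes near-vertical tool"
    s=s or r.sense(); p=s['eef_pos']; Rm=rot(s['tcp_rot']); cur=np.arctan2(Rm[1,0],Rm[0,0])
    if yaw is None: yaw=cur
    dy=(yaw-cur+np.pi)%(2*np.pi)-np.pi
    X=np.array([np.cos(yaw),np.sin(yaw)]);Y=np.array([X[1],-X[0]]);d=np.array([x,y,z])-p
    L=np.array([X@d[:2],Y@d[:2],-d[2]])
    print('t',round(s['clock'],2),'p',np.round(p,2),'yaw',round(np.degrees(cur),2),'tilt',np.round(Rm[:2,2],4),'F',np.round(s['contact_force'],1))
    print('turn z',round(-dy,4),'then tool shift mm',np.round(L,2),'len',round(np.linalg.norm(L),1),'rows>=',round(np.linalg.norm(L)/41.7,1))
E
python3 - <<'E'
from h import *
plan(402,-263,150,np.radians(-45))
E
```

```text
t 0.25 p [ 146.58 -607.34  207.53] yaw -76.43 tilt [-0.0001  0.0006] F [0.3 0.3 0.4]
turn z -0.5486 then tool shift mm [ -62.88 -424.1    57.53] len 432.6 rows>= 10.4
```

Call:
arm_command(targets=[[0, 0, 0, 0, 0, -0.11], [0, 0, 0, 0, 0, -0.11], [0, 0, 0, 0, 0, -0.11], [0, 0, 0, 0, 0, -0.11], [0, 0, 0, 0, 0, -0.11], [-0.0048, -0.0326, 0.0044, 0, 0, 0], [-0.0048, -0.0326, 0.0044, 0, 0, 0], [-0.0048, -0.0326, 0.0044, 0, 0, 0], [-0.0048, -0.0326, 0.0044, 0, 0, 0], [-0.0048, -0.0326, 0.0044, 0, 0, 0], [-0.0048, -0.0326, 0.0044, 0, 0, 0], [-0.0048, -0.0326, 0.0044, 0, 0, 0], [-0.0048, -0.0326, 0.0044, 0, 0, 0], [-0.0048, -0.0326, 0.0044, 0, 0, 0], [-0.0048, -0.0326, 0.0044, 0, 0, 0], [-0.0048, -0.0326, 0.0044, 0, 0, 0], [-0.0048, -0.0326, 0.0044, 0, 0, 0], [-0.0048, -0.0326, 0.0044, 0, 0, 0]])

```text
clock: 1.75
eef_pos: [402.4, -262.0, 150.6]
tcp_rot: [-3.142, -0.0, -0.784]
contact_force: [-0.4, -0.3, 0.7]
opening: 1.003
```

Run:
```python
from h import *
import pickle
f=r.grab_frame('wrist');pickle.dump(f,open('w1.pkl','wb'));cv2.imwrite('pics/w1.png',f['image'])
plan(402,-263,150,np.radians(-45)); print(f['xyz'],f['orientation'])
```

```text
t 1.8 p [ 404.7  -258.26  149.89] yaw -44.9 tilt [0.0009 0.0023] F [ 2.   2.1 -0.9]
turn z 0.0017 then tool shift mm [ 1.44  5.26 -0.11] len 5.5 rows>= 0.1
[ 450.62261702 -213.10141065  316.3525346 ] [ 2.86479318e+00  2.10396761e-04 -7.85035429e-01]
```

View pics/w1.png

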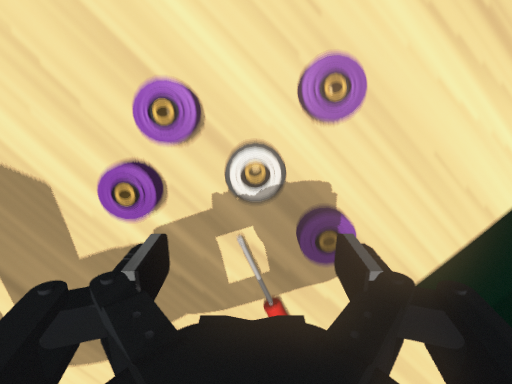

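Run:
```python
from h import *
import pickle
for i in range(3): f=r.grab_frame('wrist')
pickle.dump(f,open('w2.pkl','wb'));crop(f,'w2',205,122,305,222,6)
plan(402,-263,150,np.radians(-45)); print(f['xyz'],f['orientation'])
```

```text
t 1.95 p [ 401.97 -262.81  150.6 ] yaw -44.78 tilt [-0.0004 -0.0001] F [-0.3 -0.7  0.2]
turn z 0.0039 then tool shift mm [0.15 0.12 0.6 ] len 0.6 rows>= 0.0
[ 450.64363623 -212.72476462  316.1410013 ] [ 2.86471580e+00  1.16181933e-03 -7.81270978e-01]
```

View pics/w2.png

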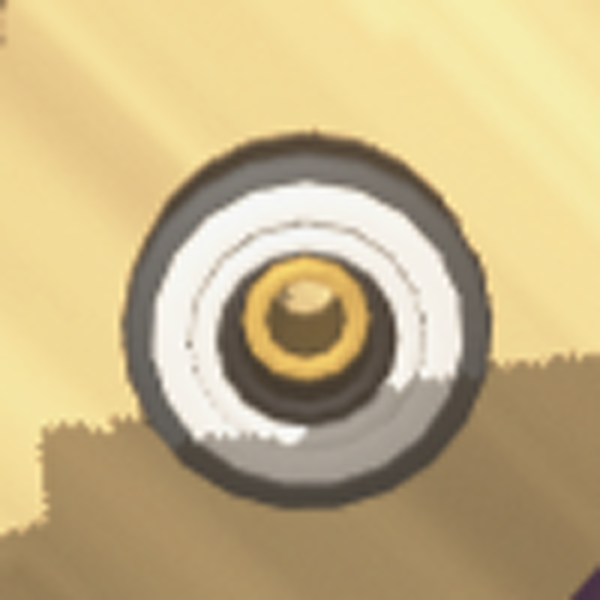

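Run:
```python
from h import *
import pickle
f=pickle.load(open('w2.pkl','rb'))
g=lambda x,y,z:onz(f,205+x/6,122+y/6,z)
print('outer tread',g(307.5,321,28),'hub',g(306.5,337.5,34),'bore',g(307.5,337.5,34),'sleeve',g(307,318,35))
# fit by edges
print([g(124,321,22)[:2],g(491,321,22)[:2]])
h=(g(306.5,337.5,34)+g(307.5,337.5,34))/2
plan(h[0],h[1],1,np.radians(-45))
```

```text
outer tread [ 406.34228895 -263.87717349   28.        ] hub [ 405.10279873 -264.76632972   34.        ] bore [ 405.22487034 -264.88731565   34.        ] sleeve [ 407.72631573 -262.19961379   35.        ]
[array([ 382.12576184, -241.84488119]), array([ 428.72968071, -288.03395749])]
t 1.95 p [ 401.97 -262.81  150.6 ] yaw -44.78 tilt [-0.0004 -0.0001] F [-0.3 -0.7  0.2]
turn z 0.0039 then tool shift mm [  3.68  -0.83 149.6 ] len 149.6 rows>= 3.6
```

Call:
arm_command(targets=[[0.0037, -0.0008, 0.03, 0, 0, 0], [0, 0, 0.035, 0, 0, 0], [0, 0, 0.035, 0, 0, 0], [0, 0, 0.03, 0, 0, 0], [0, 0, 0.0095, 0, 0, 0], [0, 0, 0.005, 0, 0, 0], [0, 0, 0.005, 0, 0, 0], [0, 0, 0, 0, 0, 0]])

```text
clock: 2.62
eef_pos: [405.3, -266.3, 1.7]
tcp_rot: [-3.141, -0.001, -0.785]
contact_force: [-0.4, -0.4, -0.4]
opening: 1.004
```

Call:
arm_command(targets=[[0, 0, 0, 0, 0, 0], [0, 0, 0, 0, 0, 0], [0, 0, 0, 0, 0, 0], [0, 0, 0, 0, 0, 0], [0, 0, 0, 0, 0, 0], [0, 0, 0, 0, 0, 0]], fingers=0.055, squeeze=35)

```text
clock: 3.12
eef_pos: [406.6, -266.8, 3.6]
tcp_rot: [-3.141, -0.004, -0.783]
contact_force: [-1.7, -1.6, 18.0]
opening: 0.647
```

Run:
```python
from h import *
plan(405,-264.8,1)
f=r.grab_frame('wrist');cv2.imwrite('pics/w3.png',f['image'])
```

```text
t 3.12 p [ 406.57 -266.85    3.57] yaw -44.89 tilt [ 0.0033 -0.0027] F [-1.7 -1.6 18. ]
turn z -0.0 then tool shift mm [-2.56 -0.34  2.57] len 3.6 rows>= 0.1
```

View pics/w3.png

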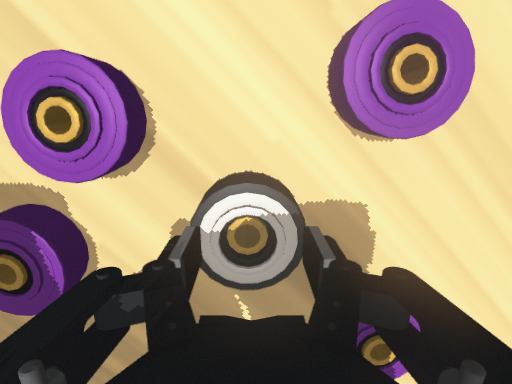

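Run:
```python
from h import *
f=r.grab_frame('wrist');crop(f,'w4',130,150,380,340,3.2);print(r.sense()['opening'],r.sense()['contact_force'])
f=r.grab_frame('side');crop(f,'s4',240,110,360,210,6)
```

```text
0.6430128073787181 [-2.0910135  -1.37721705 19.71820508]
```

View pics/w4.png

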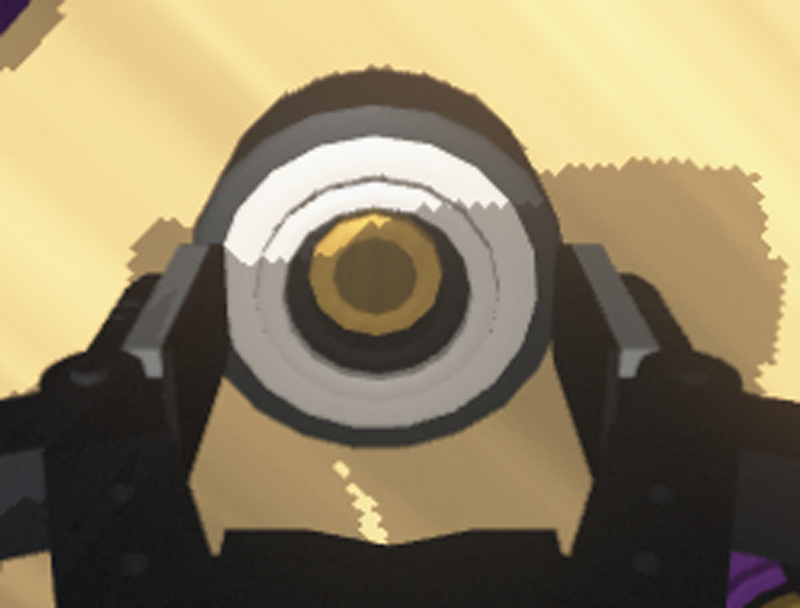

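View pics/s4.png

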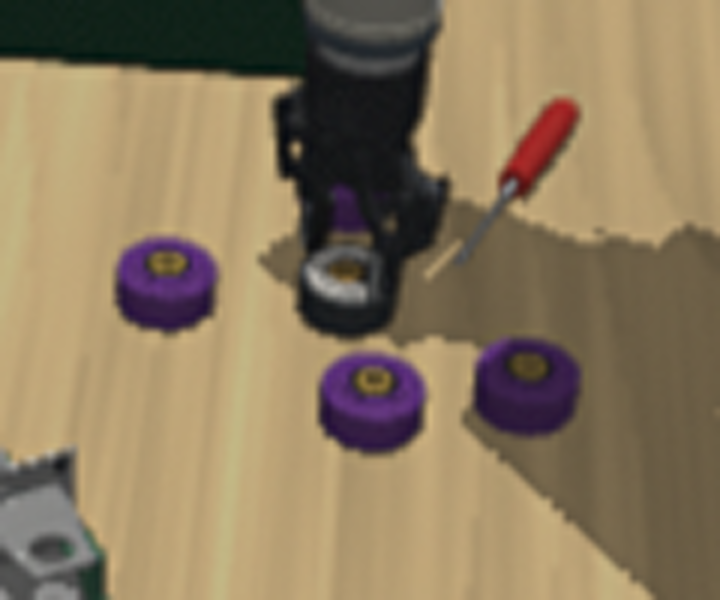

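Call:
arm_command(targets=[[0, 0, -0.002, 0, 0, 0], [0, 0, -0.002, 0, 0, 0], [0, 0, 0, 0, 0, 0], [0, 0, 0, 0, 0, 0], [0, 0, 0, 0, 0, 0]], fingers=0.04, squeeze=40)

```text
clock: 3.68
eef_pos: [405.4, -265.8, 6.1]
tcp_rot: [-3.141, -0.001, -0.784]
contact_force: [-2.0, 0.6, 11.8]
opening: 0.473
```

Run:
```python
from h import *
f=r.grab_frame('wrist');crop(f,'w5',130,150,380,340,3.2);plan(405,-264.8,1);print(r.sense()['opening'])
```

```text
t 3.73 p [ 405.44 -265.76    6.09] yaw -44.91 tilt [ 0.001  -0.0007] F [-2.2  1.8 12.2]
turn z -0.0 then tool shift mm [-0.99 -0.37  5.09] len 5.2 rows>= 0.1
0.4733835294291356
```

View pics/w5.png

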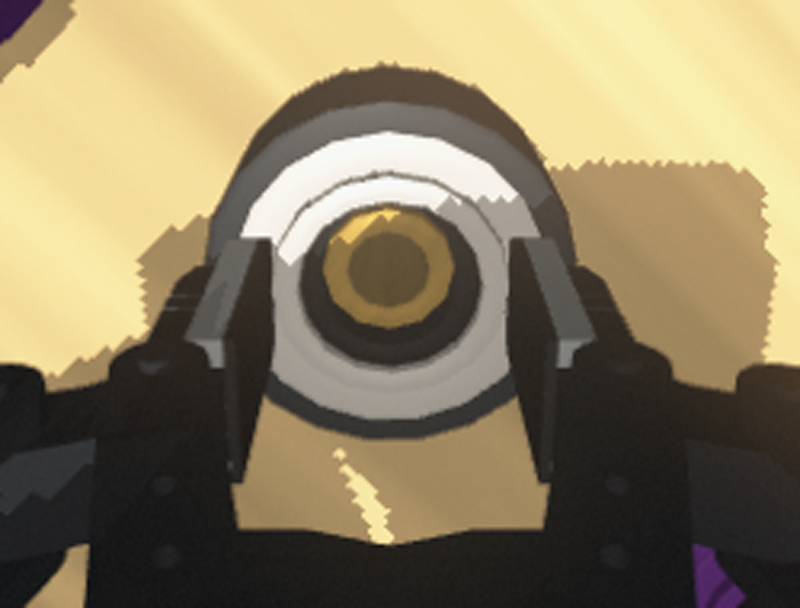

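Call:
arm_command(targets=[[0, 0, -0.005, 0, 0, 0], [0, 0, 0, 0, 0, 0], [0, 0, 0, 0, 0, 0], [0, 0, 0, 0, 0, 0], [0, 0, 0, 0, 0, 0], [0, 0, 0, 0, 0, 0]], fingers=0.0854)

```text
clock: 4.23
eef_pos: [404.8, -265.4, 10.0]
tcp_rot: [3.142, 0.0, -0.784]
contact_force: [0.4, 0.2, -0.4]
opening: 1.0
```

Run:
```python
from h import *
f=r.grab_frame('wrist');crop(f,'w6',110,140,390,340,2.8);plan(405,-264.8,1);print(r.sense()['opening'],f['xyz'])
```

```text
t 4.28 p [ 404.77 -265.39   10.02] yaw -44.92 tilt [-0.0002  0.0002] F [-0.8  0.8 -0.9]
turn z -0.0 then tool shift mm [-0.26 -0.58  9.02] len 9.0 rows>= 0.2
0.9990839894481905 [ 453.05219397 -216.52709121  175.7315059 ]
```

View pics/w6.png

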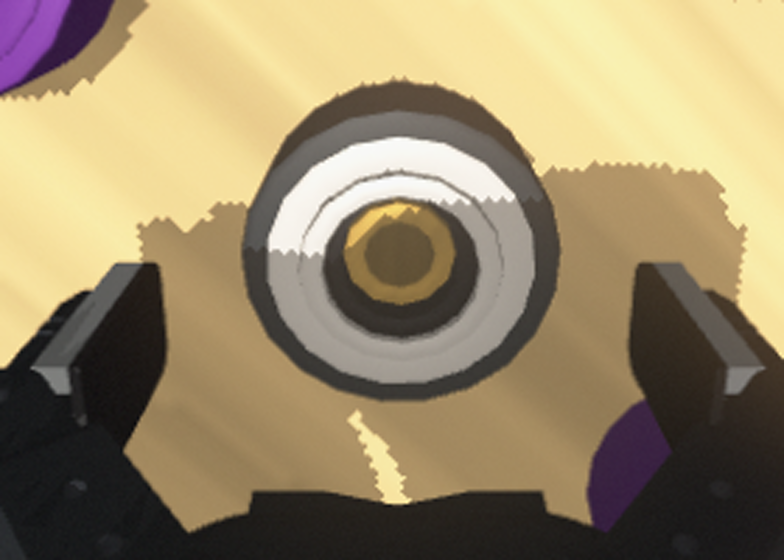

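Run:
```python
from h import *
f=r.grab_frame('wrist')
g=lambda x,y,z:onz(f,110+x/2.8,140+y/2.8,z)
s=r.sense();Rm=rot(s['tcp_rot']);
for n,p in dict(Lf=(160,265,43),Lb=(165,345,43),Rf=(638,265,43),Rb=(629,345,43),Lf23=(160,265,23),Rf23=(638,265,23),Lb23=(165,345,23),bore=(401,269,34),sleeve=(400,252,35),hub=(401,269,34)).items(): print(n,np.round(Rm.T@(g(*p)-s['eef_pos']),1))
```

```text
Lf [-44.2  -6.3 -32.9]
Lb [-44.7  10.4 -32.9]
Rf [ 44.1  -6.2 -33. ]
Rb [ 43.9  10.5 -33. ]
Lf23 [-50.8   3.1 -12.9]
Rf23 [ 50.8   3.2 -13. ]
Lb23 [-51.4  22.4 -12.9]
bore [  0.4  -1.3 -24. ]
sleeve [  0.2  -5.3 -25. ]
hub [  0.4  -1.3 -24. ]
```

Call:
arm_command(targets=[[0, -0.001, 0.01, 0, 0, 0], [0, 0, 0.008, 0, 0, 0], [0, 0, 0.006, 0, 0, 0], [0, 0, 0.005, 0, 0, 0], [0, 0, 0, 0, 0, 0]])

```text
clock: 4.75
eef_pos: [404.7, -264.2, -20.2]
tcp_rot: [3.141, 0.002, -0.784]
contact_force: [0.5, 0.9, -0.4]
opening: 1.006
```

Call:
arm_command(targets=[[0, 0, 0, 0, 0, 0], [0, 0, 0, 0, 0, 0], [0, 0, 0, 0, 0, 0], [0, 0, 0, 0, 0, 0], [0, 0, 0, 0, 0, 0]], fingers=0.06)

```text
clock: 5.17
eef_pos: [405.6, -264.8, -18.4]
tcp_rot: [-3.142, -0.0, -0.784]
contact_force: [-2.3, 1.7, 6.1]
opening: 0.755
```

Run:
```python
from h import *
f=r.grab_frame('wrist');crop(f,'w7',110,140,390,340,2.8);plan(405,-264.8,-18);print(r.sense()['opening'],f['xyz'])
```

```text
t 5.22 p [ 405.67 -264.82  -18.37] yaw -44.92 tilt [ 0.0003 -0.0002] F [-1.6  1.6  6.4]
turn z -0.0 then tool shift mm [-0.49  0.46 -0.37] len 0.8 rows>= 0.0
0.7556205379078466 [ 453.85768882 -215.90563554  147.35145744]
```

View pics/w7.png

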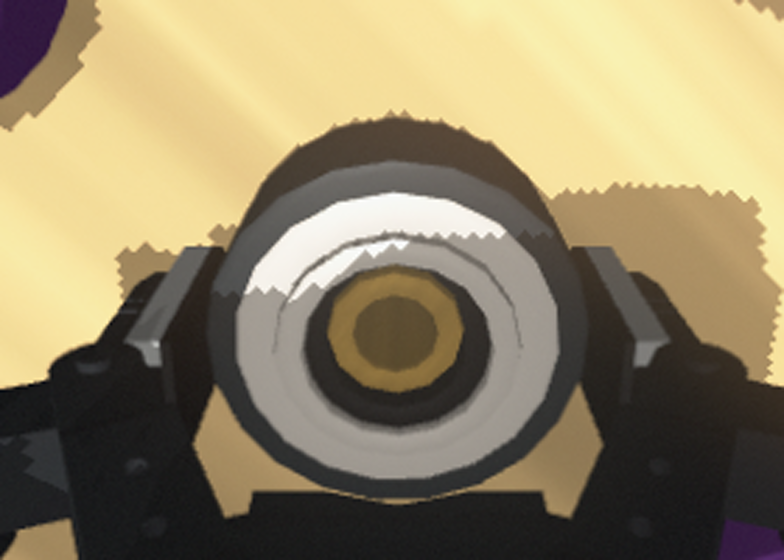

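Call:
arm_command(targets=[[0, 0, 0, 0, 0, 0], [0, 0, -0.01, 0, 0, 0], [0, 0, -0.03, 0, 0, 0], [0, 0, -0.04, 0, 0, 0], [0, 0, -0.04, 0, 0, 0], [0, 0, -0.04, 0, 0, 0], [0, 0, -0.03, 0, 0, 0], [0, 0, 0, 0, 0, 0], [0, 0, 0, 0, 0, 0]], fingers=0.05, squeeze=50)

```text
clock: 5.97
eef_pos: [406.5, -265.3, 173.3]
tcp_rot: [-3.141, -0.004, -0.784]
contact_force: [-0.4, -0.4, -3.1]
opening: 0.753
```

Run:
```python
from h import *
import pickle
f=r.grab_frame('wrist');crop(f,'w8',110,140,390,340,2.8);plan(480,206,172,np.radians(31.2));print(r.sense()['opening'],f['xyz'])
pickle.dump((f,r.sense()),open('w8.pkl','wb'))
```

```text
t 6.02 p [ 405.39 -264.62  171.51] yaw -44.92 tilt [ 0.0008 -0.0005] F [-1.3  1.  -3.7]
turn z -1.3285 then tool shift mm [ 307.61 -363.9    -0.49] len 476.5 rows>= 11.4
0.7474089014609234 [ 454.11671855 -216.05239047  339.04429882]
```

View pics/w8.png

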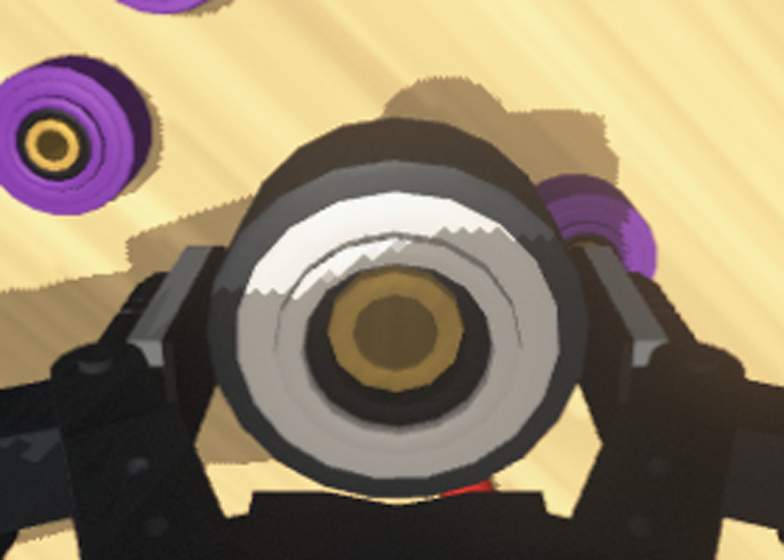

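Run:
```python
from h import *
import pickle
f,s=pickle.load(open('w8.pkl','rb'))
Rm=rot(s['tcp_rot']);p=s['eef_pos']
g=lambda x,y,z:Rm.T@(onz(f,110+x/2.8,140+y/2.8,p[2]+z)-p)
print(g(397.5,347.5,52.4),g(395.5,328.5,53.4), g(397,338,46.4))
```

```text
[ 8.06522441e-01  3.24921559e-03 -5.23992574e+01] [  0.48029978  -4.0828938  -53.39868523] [  0.74380721   1.73182758 -46.39968803]
```

Run:
```python
from h import *
plan(581,38,190,np.radians(31.2))
```

```text
t 6.02 p [ 405.39 -264.62  171.51] yaw -44.92 tilt [ 0.0008 -0.0005] F [-1.3  1.  -3.7]
turn z -1.3285 then tool shift mm [ 306.97 -167.88  -18.49] len 350.4 rows>= 8.4
```

Call:
arm_command(targets=[[0, 0, 0, 0, 0, -0.1207], [0, 0, 0, 0, 0, -0.1207], [0, 0, 0, 0, 0, -0.1207], [0, 0, 0, 0, 0, -0.1207], [0, 0, 0, 0, 0, -0.1207], [0, 0, 0, 0, 0, -0.1207], [0, 0, 0, 0, 0, -0.1207], [0, 0, 0, 0, 0, -0.1207], [0, 0, 0, 0, 0, -0.1207], [0, 0, 0, 0, 0, -0.1207], [0, 0, 0, 0, 0, -0.1207], [0.0341, -0.0187, -0.0021, 0, 0, 0], [0.0341, -0.0187, -0.0021, 0, 0, 0], [0.0341, -0.0187, -0.0021, 0, 0, 0], [0.0341, -0.0187, -0.0021, 0, 0, 0], [0.0341, -0.0187, -0.0021, 0, 0, 0], [0.0341, -0.0187, -0.0021, 0, 0, 0], [0.0341, -0.0187, -0.0021, 0, 0, 0], [0.0341, -0.0187, -0.0021, 0, 0, 0], [0.0341, -0.0187, -0.0021, 0, 0, 0]])

```text
clock: 7.68
eef_pos: [580.3, 39.9, 187.6]
tcp_rot: [-3.14, 0.004, 0.544]
contact_force: [0.6, -1.2, -2.2]
opening: 0.75
```

Call:
arm_command(targets=[[0, 0, 0, 0, 0, 0], [0, 0, 0, 0, 0, 0], [0, 0, 0, 0, 0, 0]])

```text
clock: 7.93
eef_pos: [579.5, 38.0, 187.9]
tcp_rot: [-3.14, 0.004, 0.545]
contact_force: [-0.1, -1.2, -3.0]
opening: 0.754
```

Run:
```python
from h import *
import pickle
f=r.grab_frame('wrist');cv2.imwrite('pics/w9.png',f['image']);plan(581,38,190,np.radians(31.2));print(r.sense()['opening'],f['xyz'],f['orientation'])
pickle.dump((f,r.sense()),open('w9.pkl','wb'))
crop(f,'w9c',180,20,340,140,5)
```

```text
t 7.98 p [579.56  37.39 188.3 ] yaw 31.15 tilt [-0.0036 -0.0006] F [-1.   0.1 -2.4]
turn z -0.0009 then tool shift mm [ 1.55  0.22 -1.7 ] len 2.3 rows>= 0.1
0.7479017237958426 [543.89048411  97.1406691  353.69786007] [2.8675713  0.00489004 0.54375888]
```

View pics/w9.png

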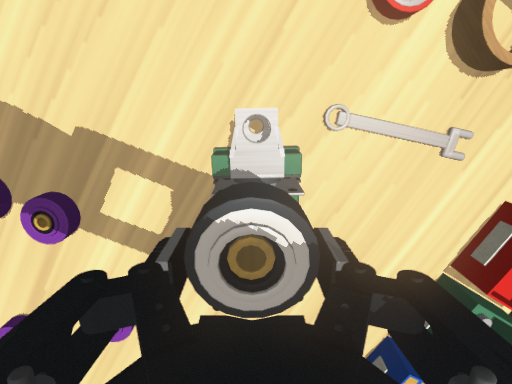

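View pics/w9c.png

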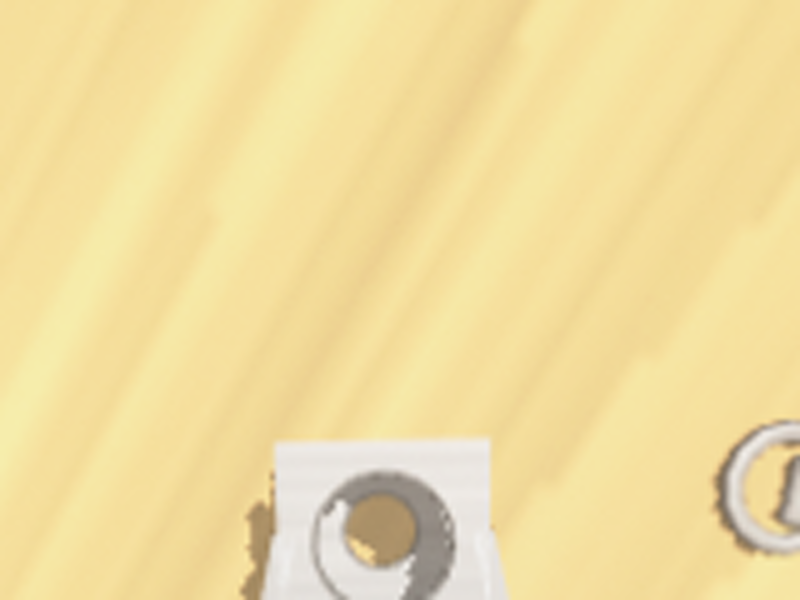

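Run:
```python
from h import *
import pickle
f,s=pickle.load(open('w9.pkl','rb'))
crop(f,'w9d',200,95,320,195,6.5)
```

```text
(no output)
```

View pics/w9d.png

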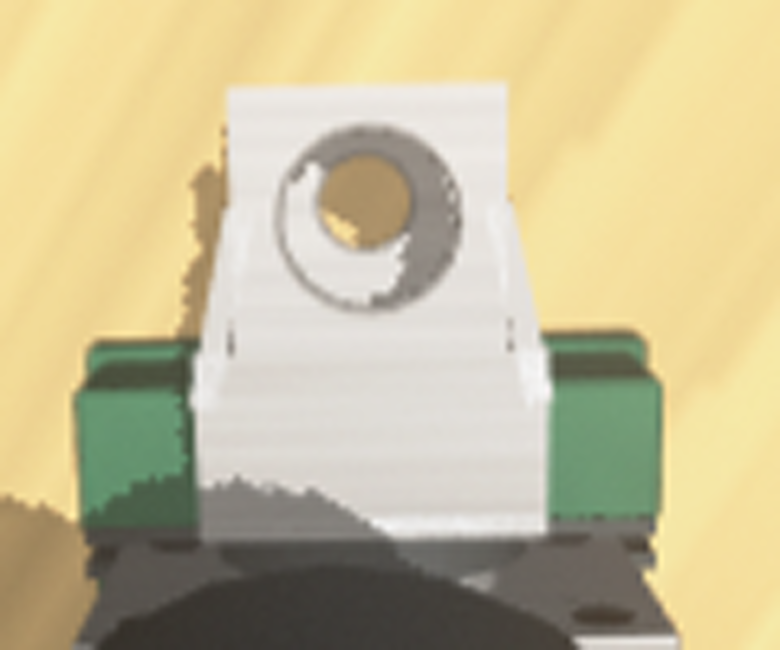

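Run:
```python
from h import *
import pickle
f,s=pickle.load(open('w9.pkl','rb'))
Rm=rot(s['tcp_rot']);p=s['eef_pos']
g=lambda x,y,z:onz(f,200+x/6.5,95+y/6.5,z)
for n,q in dict(up=(369,218,98),low=(364.5,201,54),tl=(228,88,98),tr=(507,84,98),bl=(200,540,98),br=(547,538,98),l1=(228,190,98),r1=(508,190,98)).items():
  w=g(*q);print(n,np.round(w,1),'tool',np.round(Rm.T@(w-p),1))
a=g(228,88,98)-g(507,84,98);b=g(200,540,98)-g(547,538,98)
print(np.degrees(np.arctan2(-a[1],-a[0])),np.degrees(np.arctan2(-b[1],-b[0])),np.linalg.norm(a),np.linalg.norm(b))
m=(g(228,88,98)+g(507,84,98))/2;m2=(g(200,540,98)+g(547,538,98))/2;d=m2-m;print('x axis',np.degrees(np.arctan2(d[1],d[0])),np.linalg.norm(d))
```

```text
up [555.1  85.   98. ] tool [  4.1 -53.3  90.4]
low [555.1  84.9  54. ] tool [  4.1 -53.1 134.4]
tl [529.9  89.9  98. ] tool [-15.  -70.6  90.4]
tr [561.8 109.9  98. ] tool [ 22.6 -71.1  90.3]
bl [558.1  33.7  98. ] tool [-20.   -7.8  90.4]
br [600.5  59.8  98. ] tool [29.9 -8.2 90.2]
l1 [536.7  78.3  98. ] tool [-15.2 -57.   90.4]
r1 [569.4  98.1  98. ] tool [ 23.  -57.1  90.3]
31.974338371004972 31.566091316985947 37.62479959223927 49.854183391208444
x axis -57.801072820708534 62.826677013000854
```

Run:
```python
from h import *
plan(554.8-.53*85,84.8+.848*85,38,np.radians(32))
```

```text
t 7.98 p [579.56  37.39 188.3 ] yaw 31.15 tilt [-0.0036 -0.0006] F [-1.   0.1 -2.4]
turn z -0.0149 then tool shift mm [   4.12 -138.33  150.3 ] len 204.3 rows>= 4.9
```

Call:
arm_command(targets=[[0, 0, 0, 0, 0, -0.015], [0.001, -0.0346, 0, 0, 0, 0], [0.001, -0.0346, 0, 0, 0, 0], [0.001, -0.0346, 0, 0, 0, 0], [0.001, -0.0346, 0, 0, 0, 0], [0, 0, 0.035, 0, 0, 0], [0, 0, 0.035, 0, 0, 0], [0, 0, 0.035, 0, 0, 0], [0, 0, 0.035, 0, 0, 0], [0, 0, 0.0103, 0, 0, 0], [0, 0, 0, 0, 0, 0], [0, 0, 0, 0, 0, 0], [0, 0, 0, 0, 0, 0]])

```text
clock: 9.07
eef_pos: [512.8, 157.6, 41.7]
tcp_rot: [3.141, -0.003, 0.558]
contact_force: [0.4, 0.4, -2.9]
opening: 0.754
```

Run:
```python
from h import *
f=r.grab_frame('wrist');cv2.imwrite('pics/w10.png',f['image'])
f=r.grab_frame('side');crop(f,'s10',190,130,350,290,4)
plan(554.8,84.8,38,np.radians(32))
```

```text
t 9.17 p [512.82 157.76  41.86] yaw 31.99 tilt [0.0034 0.001 ] F [-0.4  0.4 -3.3]
turn z -0.0001 then tool shift mm [-3.06 84.12  3.86] len 84.3 rows>= 2.0
```

View pics/w10.png

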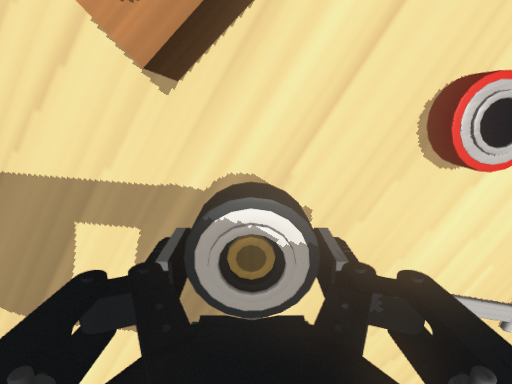

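View pics/s10.png

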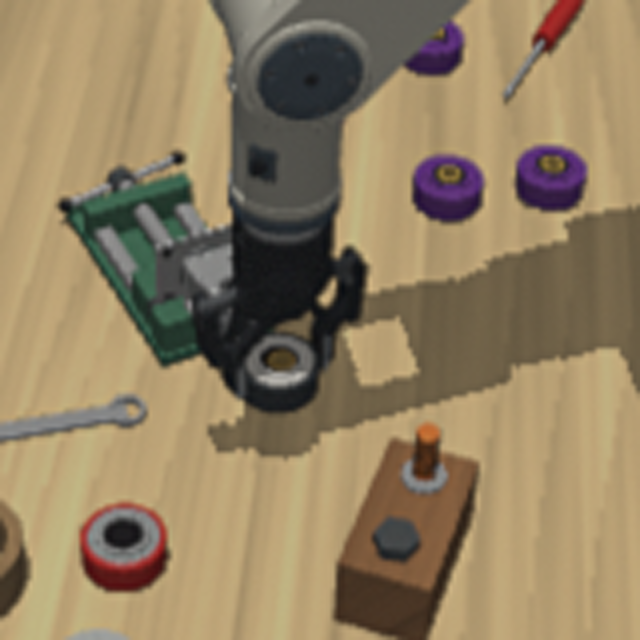

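Call:
arm_command(targets=[[-0.0031, 0, 0.0039, 0, 0, 0], [0, 0.012, 0, 0, 0, 0], [0, 0.013, 0, 0, 0, 0], [0, 0, 0, 0, 0, 0], [0, 0, 0, 0, 0, 0]])

```text
clock: 9.58
eef_pos: [522.7, 133.8, 36.1]
tcp_rot: [3.141, -0.001, 0.557]
contact_force: [-0.6, -0.3, -3.1]
opening: 0.75
```

Run:
```python
from h import *
plan(554.8,84.8,38,np.radians(32))
```

```text
t 9.58 p [522.66 133.76  36.14] yaw 31.92 tilt [0.0007 0.0002] F [-0.6 -0.3 -3.1]
turn z -0.0014 then tool shift mm [ 1.31 58.55 -1.86] len 58.6 rows>= 1.4
```

Call:
arm_command(targets=[[0, 0, 0, 0, 0, 0], [0, 0, 0, 0, 0, 0]])

```text
clock: 9.75
eef_pos: [521.7, 134.6, 35.9]
tcp_rot: [-3.141, 0.0, 0.558]
contact_force: [-0.5, -1.0, -3.6]
opening: 0.755
```

Run:
```python
from h import *
plan(554.8,84.8,38,np.radians(32))
```

```text
t 9.75 p [521.72 134.6   35.86] yaw 32.0 tilt [-0.0002  0.    ] F [-0.5 -1.  -3.6]
turn z -0.0001 then tool shift mm [ 1.67 59.76 -2.14] len 59.8 rows>= 1.4
```

Call:
arm_command(targets=[[0.0017, 0, -0.0021, 0, 0, 0], [0, 0, 0, 0, 0, 0], [0, 0.01, 0, 0, 0, 0], [0, 0.01, 0, 0, 0, 0], [0, 0.01, 0, 0, 0, 0], [0, 0, 0, 0, 0, 0], [0, 0, 0, 0, 0, 0]])

```text
clock: 10.33
eef_pos: [539.6, 109.3, 37.9]
tcp_rot: [-3.142, -0.0, 0.557]
contact_force: [-0.7, 0.6, -3.4]
opening: 0.751
```

Run:
```python
from h import *
plan(554.8,84.8,38,np.radians(32))
f=r.grab_frame('wrist');crop(f,'w11',110,140,390,340,2.8);cv2.imwrite('pics/w11f.png',f['image'])
```

```text
t 10.33 p [539.58 109.3   37.93] yaw 31.92 tilt [0. 0.] F [-0.7  0.6 -3.4]
turn z -0.0014 then tool shift mm [-0.07 28.84 -0.07] len 28.8 rows>= 0.7
```

View pics/w11.png

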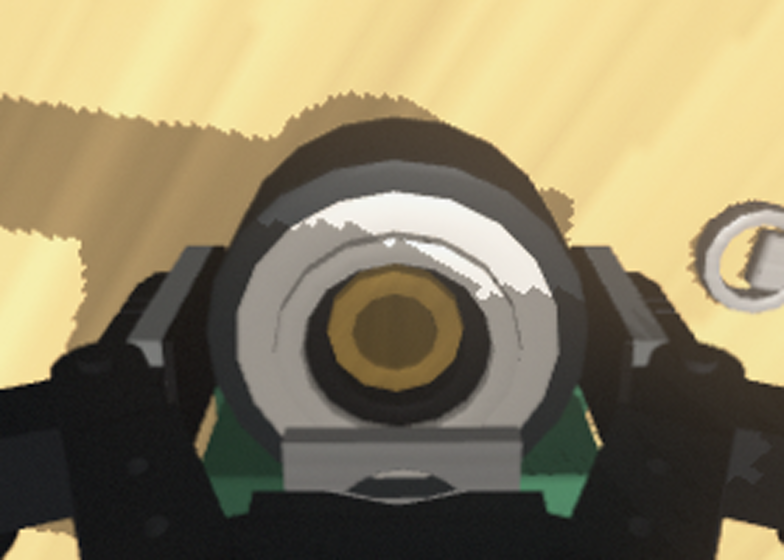

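Call:
arm_command(targets=[[0, 0.01, 0, 0, 0, 0], [0, 0.01, 0, 0, 0, 0], [0, 0.0088, 0, 0, 0, 0], [0, 0, 0, 0, 0, 0], [0, 0, 0, 0, 0, 0], [0, 0, 0, 0, 0, 0]])

```text
clock: 10.88
eef_pos: [554.3, 85.6, 37.9]
tcp_rot: [-3.141, 0.0, 0.558]
contact_force: [-0.1, 0.0, -3.6]
opening: 0.752
```

Run:
```python
from h import *
plan(554.8,84.8,36,np.radians(32))
f=r.grab_frame('wrist');crop(f,'w12',110,140,390,340,2.8)
```

```text
t 10.88 p [554.31  85.58  37.9 ] yaw 31.98 tilt [-0.0003  0.0001] F [-0.1  0.  -3.6]
turn z -0.0004 then tool shift mm [0.01 0.92 1.9 ] len 2.1 rows>= 0.1
```

View pics/w12.png

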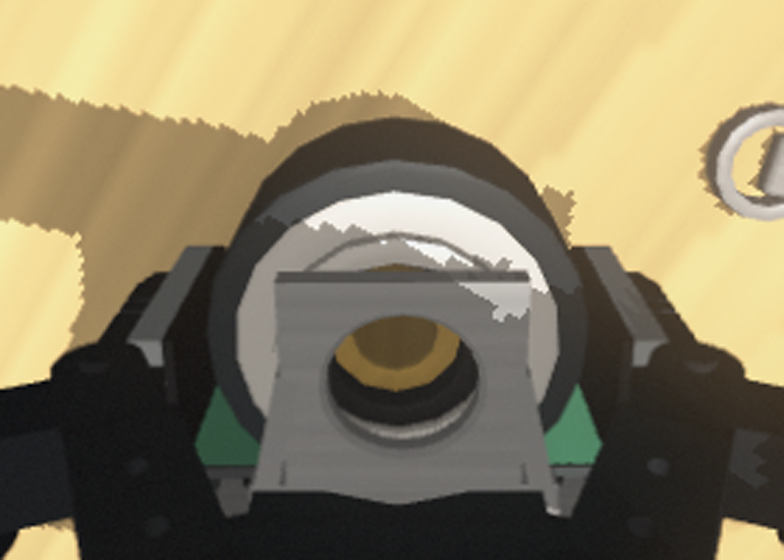

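Run:
```python
from h import *
f=r.grab_frame('wrist')
g=lambda x,y,z:onz(f,110+x/2.8,140+y/2.8,z)
s=r.sense();Rm=rot(s['tcp_rot']);p=s['eef_pos']
w=g(401.5,382.5,98);print('hole',w,Rm.T@(w-p)); w=g(402,272,98);print('tip edge',w,Rm.T@(w-p)); w=g(395.5,328.5,91.3);print('sleeve',w,Rm.T@(w-p));
plan(554.8,84.8,36)
```

```text
hole [554.20644329  85.988       98.        ] [  0.06775096  -0.07760643 -60.08578789]
tip edge [544.39806094 101.79015508  98.        ] [  0.12913902 -18.67622701 -60.08210567]
sleeve [550.49508828  90.17310848  91.3       ] [ -0.85861485  -5.59244092 -53.38446445]
t 10.98 p [554.17  85.89  37.91] yaw 32.02 tilt [-0.0003  0.    ] F [-0.2  0.7 -2.3]
turn z -0.0 then tool shift mm [-0.04  1.26  1.91] len 2.3 rows>= 0.1
```

Call:
arm_command(targets=[[0, 0.0005, 0.0012, 0, 0, 0], [0, 0, 0.0012, 0, 0, 0], [0, 0, 0, 0, 0, 0], [0, 0, 0, 0, 0, 0]])

```text
clock: 11.32
eef_pos: [554.7, 85.5, 35.8]
tcp_rot: [3.142, -0.0, 0.559]
contact_force: [-1.5, 0.5, 3.0]
opening: 0.753
```

Call:
arm_command(targets=[[0, 0, 0, 0, 0, 0], [0, 0, 0, 0, 0, 0], [0, 0, 0, 0, 0, 0], [0, 0, 0, 0, 0, 0]], fingers=0.0854)

```text
clock: 11.65
eef_pos: [554.8, 85.3, 35.6]
tcp_rot: [3.142, -0.0, 0.559]
contact_force: [0.0, -0.3, 0.5]
opening: 0.998
```

Call:
arm_command(targets=[[0, 0, -0.01, 0, 0, 0], [0, 0, -0.03, 0, 0, 0], [0, 0, -0.04, 0, 0, 0], [0, 0, -0.04, 0, 0, 0], [0, 0, -0.02, 0, 0, 0], [0, 0, 0, 0, 0, 0], [0, 0, 0, 0, 0, 0], [0, 0, 0, 0, 0, 0]])

```text
clock: 12.32
eef_pos: [554.0, 85.2, 175.2]
tcp_rot: [-3.141, 0.001, 0.559]
contact_force: [-0.8, -0.0, -1.6]
opening: 1.002
```

Run:
```python
from h import *
import pickle
f=r.grab_frame('wrist');crop(f,'w13',150,100,350,250,4);plan(393,243,175,np.radians(32))
pickle.dump((f,r.sense()),open('w13.pkl','wb'))
```

```text
t 12.37 p [553.71  85.12 174.54] yaw 32.01 tilt [-0.0019 -0.0003] F [-0.4 -0.  -1.1]
turn z 0.0002 then tool shift mm [ -52.63 -219.06   -0.46] len 225.3 rows>= 5.4
```

View pics/w13.png

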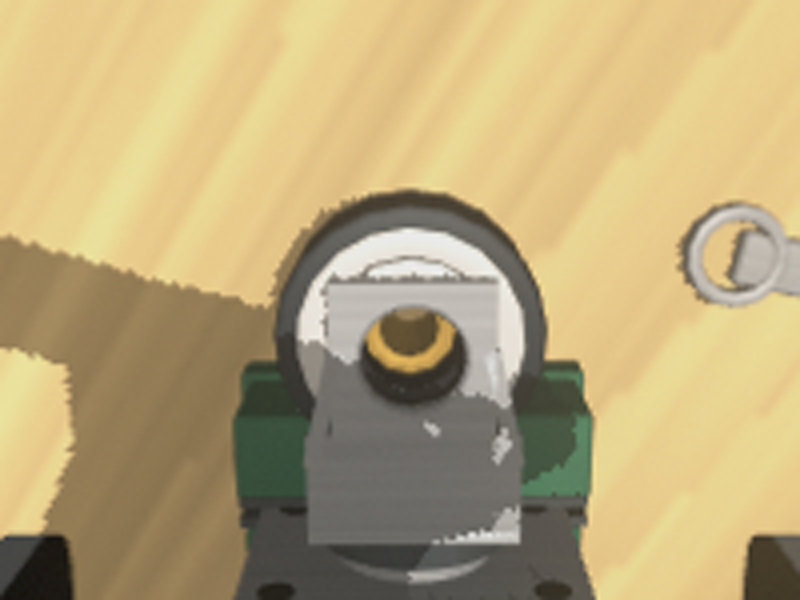

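```bash
python3 - <<'E'
from h import *
import pickle
f,s=pickle.load(open('w13.pkl','rb'))
Rm=rot(s['tcp_rot']);p=s['eef_pos']
g=lambda x,y,z:onz(f,150+x/4,100+y/4,z)
for n,q in dict(hole=(414,354,98),sleeve=(410.3,328.5,89),wheel=(411,307,85)).items():
  w=g(*q);print(n,np.round(w,1),'tool',np.round(Rm.T@(w-p),1))
E
# predicted outline overlay
python3 - <<'E'
from h import *
import pickle
f,s=pickle.load(open('w13.pkl','rb'))
Rm=rot(s['tcp_rot']);p=s['eef_pos']
t=np.linspace(0,2*np.pi,72)
im=cv2.resize(f['image'],None,fx=4,fy=4,interpolation=cv2.INTER_CUBIC)
def circ(c,rad,z,col):
    q=np.array([(proj(f,(c[0]+rad*np.cos(a),c[1]+rad*np.sin(a),z))+.5)*4-.5 for a in t]).astype(int)
    cv2.polylines(im,[q],True,col,1)
h=np.array([554.0,85.9])
import sys
Y=np.array([np.sin(np.radians(32)),-np.cos(np.radians(32))]);X=np.array([Y[1]*-1,Y[0]])
h=onz(f,150+414/4,100+354/4,98)[:2]
circ(h,12,98,(0,255,0));circ(h-4*Y,11.2,89,(255,0,255));circ(h-4*Y,6.6,89,(255,0,255));circ(h,32.5,70,(0,0,255));circ(h,7.3,54,(255,255,0))
cv2.imwrite('pics/w13o.png',im[400:1000,600:1400])
E
```

```text
hole [554.4  86.3  98. ] tool [ 1.4 -0.6 76.5]
sleeve [551.8  89.   89. ] tool [ 0.6 -4.2 85.5]
wheel [549.8  92.6  85. ] tool [ 0.8 -8.3 89.5]
```

View pics/w13o.png

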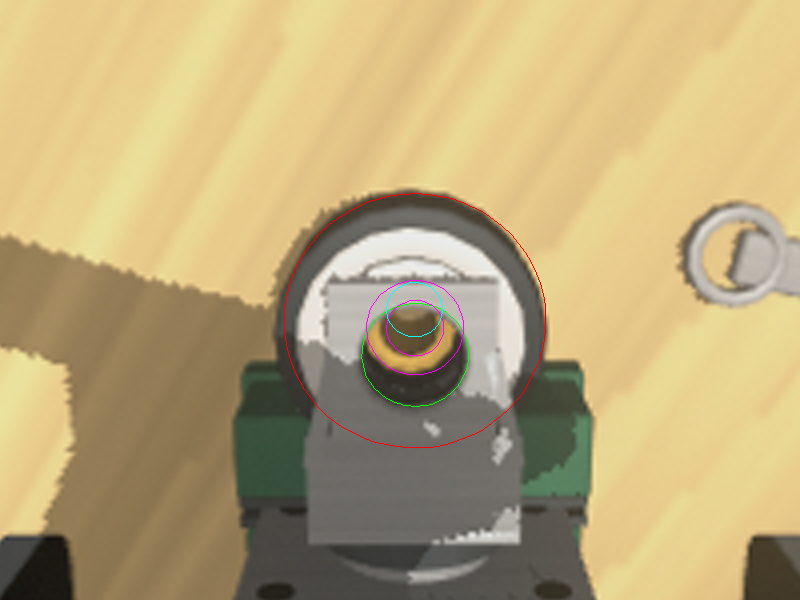

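Call:
arm_command(targets=[[-0.0075, -0.0313, 0, 0, 0, 0], [-0.0075, -0.0313, 0, 0, 0, 0], [-0.0075, -0.0313, 0, 0, 0, 0], [-0.0075, -0.0313, 0, 0, 0, 0], [-0.0075, -0.0313, 0, 0, 0, 0], [-0.0075, -0.0313, 0, 0, 0, 0], [-0.0075, -0.0313, 0, 0, 0, 0], [0, 0, 0, 0, 0, 0], [0, 0, 0, 0, 0, 0], [0, 0, 0, 0, 0, 0]], fingers=0.05)

```text
clock: 13.2
eef_pos: [393.8, 243.0, 174.8]
tcp_rot: [3.141, 0.001, 0.56]
contact_force: [0.4, 1.2, -0.3]
opening: 0.583
```

Run:
```python
from h import *
import pickle
f=r.grab_frame('wrist');crop(f,'w14',150,100,350,250,4);cv2.imwrite('pics/w14f.png',f['image']);plan(393,243,57,np.radians(32))
pickle.dump((f,r.sense()),open('w14.pkl','wb'))
```

```text
t 13.25 p [394.19 242.68 174.92] yaw 32.01 tilt [-0.0009 -0.0009] F [ 0.5  0.1 -0.7]
turn z 0.0001 then tool shift mm [ -0.84  -0.9  117.92] len 117.9 rows>= 2.8
```

View pics/w14.png

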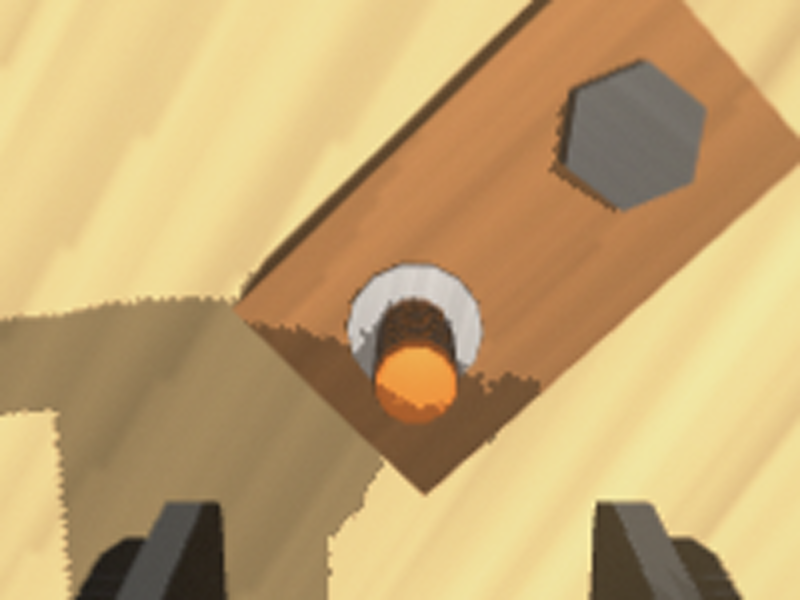

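Run:
```python
from h import *
import pickle
f,s=pickle.load(open('w14.pkl','rb'))
Rm=rot(s['tcp_rot']);p=s['eef_pos']
g=lambda x,y,z:onz(f,150+x/4,100+y/4,z)
for n,q in dict(handle=(415.5,384,116),flange=(414.5,328,70)).items():
  w=g(*q);print(n,np.round(w,1),'tool',np.round(Rm.T@(w-p),1))
```

```text
handle [394.9 243.  116. ] tool [ 0.9  0.1 58.9]
flange [394.8 243.2  70. ] tool [ 1.000e+00 -1.000e-01  1.049e+02]
```

Call:
arm_command(targets=[[0.0009, 0, 0.025, 0, 0, 0], [0, 0, 0.035, 0, 0, 0], [0, 0, 0.03, 0, 0, 0], [0, 0, 0.018, 0, 0, 0], [0, 0, 0.01, 0, 0, 0], [0, 0, 0, 0, 0, 0], [0, 0, 0, 0, 0, 0], [0, 0, 0, 0, 0, 0]])

```text
clock: 13.92
eef_pos: [395.9, 243.9, 58.5]
tcp_rot: [3.142, -0.002, 0.558]
contact_force: [-0.1, 0.6, -0.5]
opening: 0.587
```

Run:
```python
from h import *
f=r.grab_frame('wrist');crop(f,'w15',110,140,390,340,2.8);plan(394.8,243.1,57,np.radians(32))
f=r.grab_frame('side');crop(f,'s15',260,210,340,280,8)
```

```text
t 13.97 p [395.96 244.1   58.78] yaw 31.99 tilt [0.0019 0.0011] F [ 0.1 -0.7 -0. ]
turn z -0.0002 then tool shift mm [-1.51  0.24  1.78] len 2.4 rows>= 0.1
```

View pics/w15.png

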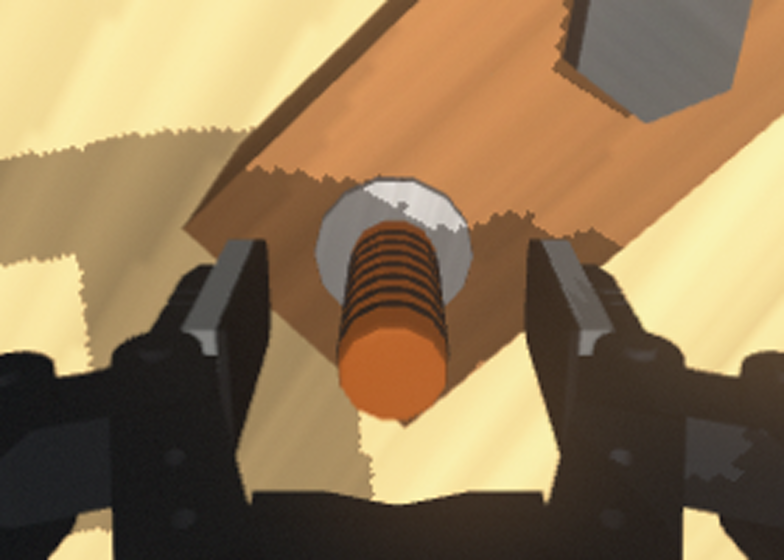

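View pics/s15.png

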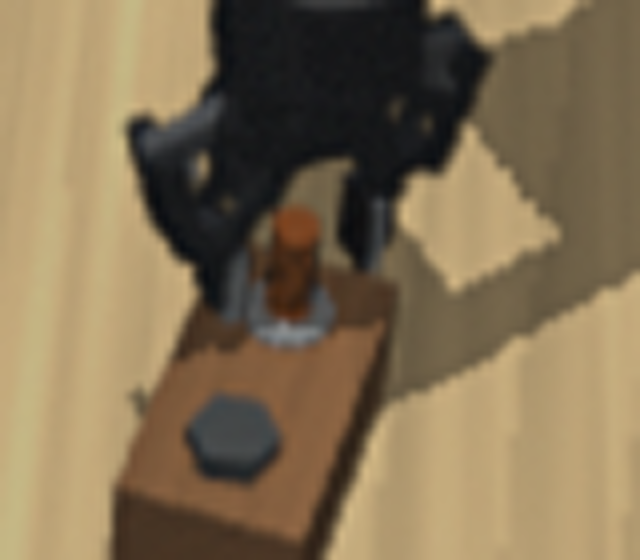

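Call:
arm_command(targets=[[-0.0013, 0, 0.001, 0, 0, 0], [0, 0, 0, 0, 0, 0]])

```text
clock: 14.18
eef_pos: [393.9, 243.2, 57.2]
tcp_rot: [3.142, -0.001, 0.559]
contact_force: [-1.3, 0.5, 0.2]
opening: 0.583
```

Call:
arm_command(targets=[[0, 0, 0, 0, 0, 0], [0, 0, 0, 0, 0, 0], [0, 0, 0, 0, 0, 0], [0, 0, 0, 0, 0, 0], [0, 0, 0, 0, 0, 0], [0, 0, 0, 0, 0, 0]], fingers=0.008, squeeze=50)

```text
clock: 14.68
eef_pos: [394.0, 243.2, 56.8]
tcp_rot: [-3.142, -0.001, 0.559]
contact_force: [-0.4, -1.3, 5.4]
opening: 0.197
```

Run:
```python
from h import *
f=r.grab_frame('wrist');crop(f,'w16',110,140,390,340,2.8);plan(394.8,243.1,57,np.radians(32));print(r.sense()['opening'],r.sense()['wrist_torque'])
```

```text
t 14.73 p [393.96 243.25  56.84] yaw 32.01 tilt [0.0005 0.0003] F [-0.4 -0.2  5.2]
turn z 0.0002 then tool shift mm [ 0.63  0.57 -0.16] len 0.9 rows>= 0.0
0.19577303205609717 [-0.01173523  0.08251912 -0.03085691]
```

View pics/w16.png

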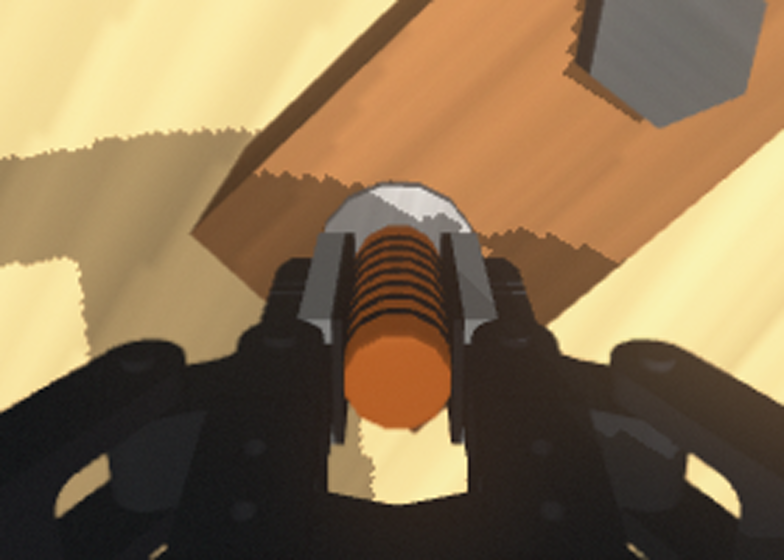

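Call:
arm_command(targets=[[0, 0, -0.01, 0, 0, 0], [0, 0, -0.02, 0, 0, 0], [0, 0, -0.03, 0, 0, 0], [0, 0, -0.035, 0, 0, 0], [0, 0, -0.025, 0, 0, 0], [0, 0, 0, 0, 0, 0], [0, 0, 0, 0, 0, 0], [0, 0, 0, 0, 0, 0]])

```text
clock: 15.4
eef_pos: [392.9, 242.5, 176.0]
tcp_rot: [-3.142, 0.001, 0.559]
contact_force: [-0.6, -0.7, -1.9]
opening: 0.195
```

Run:
```python
from h import *
import pickle
f=r.grab_frame('wrist');crop(f,'w17',110,140,390,340,2.8);plan(554.5-2-.4,86+3.1-.2,177,np.radians(32));print(r.sense()['opening'],r.sense()['wrist_torque'])
pickle.dump((f,r.sense()),open('w17.pkl','wb'))
f=r.grab_frame('side');crop(f,'s17',250,190,350,280,7)
```

```text
t 15.45 p [392.65 242.4  175.47] yaw 32.01 tilt [-0.002  -0.0012] F [-0.4  0.2 -1.2]
turn z 0.0002 then tool shift mm [ 53.88 214.67  -1.53] len 221.3 rows>= 5.3
0.19767927322124254 [-0.01176992 -0.05042607 -0.04030702]
```

View pics/w17.png

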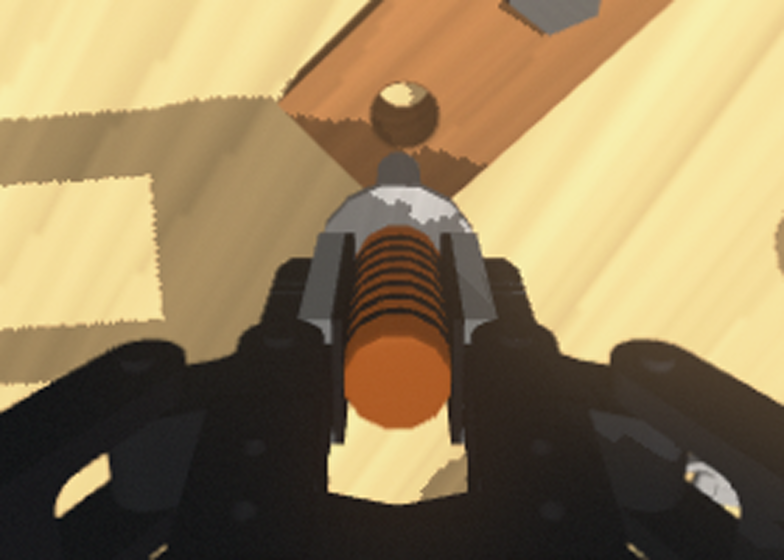

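View pics/s17.png

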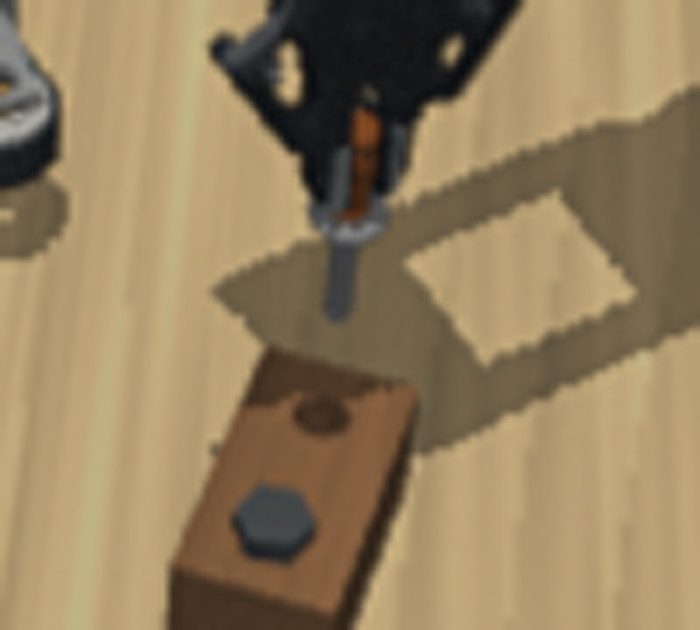

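```bash
cat > ov.py <<'E'
from h import *
def overlay(f,Rm,p,items,box,k,name):
    im=cv2.resize(f['image'],None,fx=k,fy=k,interpolation=cv2.INTER_CUBIC);t=np.linspace(0,2*np.pi,72)
    for c,rad,col in items:   # c in tool frame
        q=np.array([(proj(f,p+Rm@(np.array(c)+rad*np.array([np.cos(a),np.sin(a),0])))+.5)*k-.5 for a in t]).astype(int)
        cv2.polylines(im,[q],True,col,1)
    x0,y0,x1,y1=[int(b*k) for b in box];cv2.imwrite('pics/'+name+'.png',im[y0:y1,x0:x1])
E
python3 - <<'E'
from ov import *
import pickle
f,s=pickle.load(open('w17.pkl','rb'));Rm=rot(s['tcp_rot']);p=s['eef_pos']
w=Rm.T@(onz(f,110+397/2.8,140+382/2.8,p[2]+59.2)-p);print(w)
x0,y0=0.0,0.0
x0,y0=w[:2]
overlay(f,Rm,p,[((x0,y0,-59.2),9,(0,255,0)),((x0,y0,-9.2),17,(0,255,0)),((x0,y0,48.8),4.6,(0,0,255)),((x0,y0,46.2),6,(255,0,255))],(160,170,340,305),4.4,'w17o')
E
```

```text
[ -0.32034872   0.65679392 -59.19941609]
```

View pics/w17o.png

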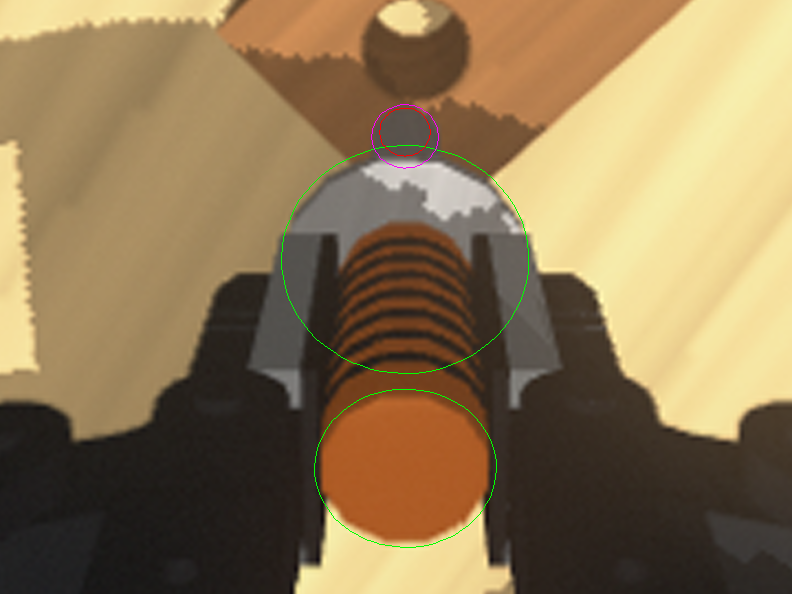

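Run:
```python
from h import *
plan(551.5,89.5,167,np.radians(32))
```

```text
t 15.5 p [392.58 242.34 175.22] yaw 32.01 tilt [-0.0025 -0.0016] F [ 0.  -0.5 -1.2]
turn z 0.0002 then tool shift mm [ 53.78 213.83   8.22] len 220.6 rows>= 5.3
```

Call:
arm_command(targets=[[0.0077, 0.0305, 0, 0, 0, 0], [0.0077, 0.0305, 0, 0, 0, 0], [0.0077, 0.0305, 0, 0, 0, 0], [0.0077, 0.0305, 0, 0, 0, 0], [0.0077, 0.0305, 0, 0, 0, 0], [0.0077, 0.0305, 0, 0, 0, 0], [0.0076, 0.0308, 0.004, 0, 0, 0], [0, 0, 0.004, 0, 0, 0], [0, 0, 0, 0, 0, 0], [0, 0, 0, 0, 0, 0], [0, 0, 0, 0, 0, 0]])

```text
clock: 16.42
eef_pos: [551.4, 90.8, 167.8]
tcp_rot: [-3.141, 0.002, 0.559]
contact_force: [-0.2, 0.1, -1.7]
opening: 0.194
```

Run:
```python
from h import *
import pickle
f=r.grab_frame('wrist');crop(f,'w18',150,80,350,230,4);plan(551.5,89.5,167,np.radians(32))
pickle.dump((f,r.sense()),open('w18.pkl','wb'))
```

```text
t 16.47 p [551.64  90.98 168.21] yaw 32.06 tilt [-0.0012  0.    ] F [ 1.   0.  -0.8]
turn z 0.0011 then tool shift mm [-0.9   1.18  1.21] len 1.9 rows>= 0.0
```

View pics/w18.png

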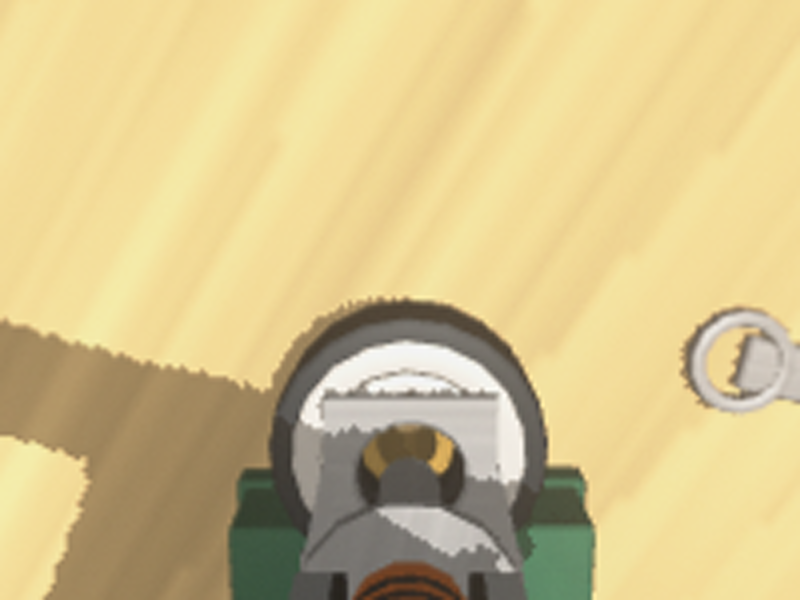

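Call:
arm_command(targets=[[-0.0005, 0.001, 0.008, 0, 0, 0], [0, 0, 0.007, 0, 0, 0], [0, 0, 0, 0, 0, 0], [0, 0, 0, 0, 0, 0], [0, 0, 0, 0, 0, 0], [0, 0, 0, 0, 0, 0]])

```text
clock: 16.97
eef_pos: [552.9, 89.3, 153.8]
tcp_rot: [3.142, -0.0, 0.559]
contact_force: [0.3, -1.3, -1.0]
opening: 0.193
```

Run:
```python
from h import *
import pickle
f=r.grab_frame('wrist');crop(f,'w19',200,150,310,230,7);plan(551.5,89.5,152,np.radians(32))
pickle.dump((f,r.sense()),open('w19.pkl','wb'))
```

```text
t 17.02 p [552.94  89.26 153.84] yaw 32.02 tilt [0.0005 0.0001] F [-0.1  0.  -0.9]
turn z 0.0003 then tool shift mm [-1.1  -0.97  1.84] len 2.4 rows>= 0.1
```

View pics/w19.png

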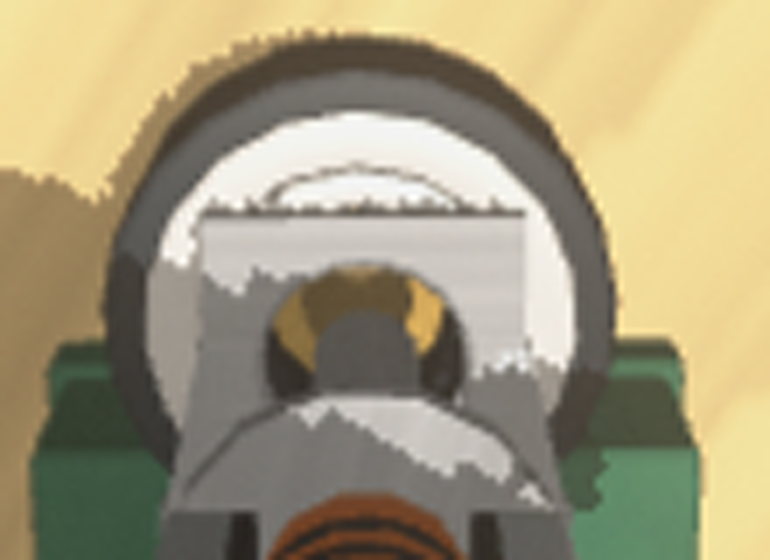

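Run:
```python
from ov import *
import pickle
f,s=pickle.load(open('w19.pkl','rb'));Rm=rot(s['tcp_rot']);p=s['eef_pos']
zs=p[2]-89;zh=p[2]-98
S=Rm.T@(np.array([551.8,89.0,89])-p);H=Rm.T@(np.array([554.4,86.2,98])-p);print('S',S,'H',H)
overlay(f,Rm,p,[((0,.65,48.8),4.6,(0,0,255)),((0,.65,46.2),6,(0,0,255)),(S,11.2,(0,255,0)),(S,6.6,(0,255,0)),(H,12,(255,0,0))],(200,150,310,230),7,'w19o')
```

```text
S [-1.13626051 -0.39776144 64.83990061] H [-0.4119299   3.3561276  55.84080832]
```

View pics/w19o.png

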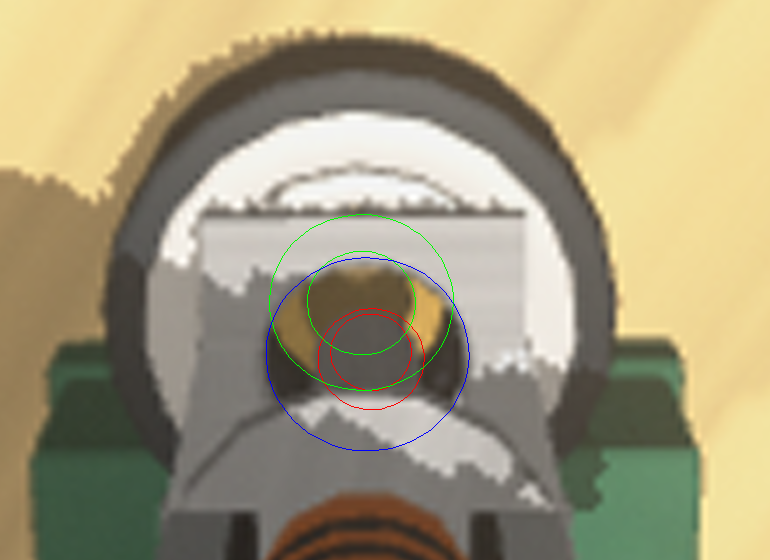

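Call:
arm_command(targets=[[-0.0011, -0.001, 0.004, 0, 0, 0], [0, 0, 0.004, 0, 0, 0], [0, 0, 0.004, 0, 0, 0], [0, 0, 0, 0, 0, 0], [0, 0, 0, 0, 0, 0], [0, 0, 0, 0, 0, 0]])

```text
clock: 17.52
eef_pos: [551.3, 89.4, 141.5]
tcp_rot: [-3.142, 0.0, 0.559]
contact_force: [0.2, -0.4, -1.1]
opening: 0.192
```

Run:
```python
from h import *
import pickle
f=r.grab_frame('wrist');crop(f,'w20',200,130,310,210,7);plan(551.5,89.5,140,np.radians(32));print(r.sense()['contact_force'],r.sense()['wrist_torque'])
pickle.dump((f,r.sense()),open('w20.pkl','wb'))
```

```text
t 17.57 p [551.41  89.42 141.64] yaw 32.01 tilt [0.0001 0.    ] F [ 0.3  0.8 -1.5]
turn z 0.0002 then tool shift mm [ 0.12 -0.02  1.64] len 1.6 rows>= 0.0
[ 0.33462382  0.84859758 -1.48339689] [-0.00638122  0.00988426  0.00339249]
```

View pics/w20.png

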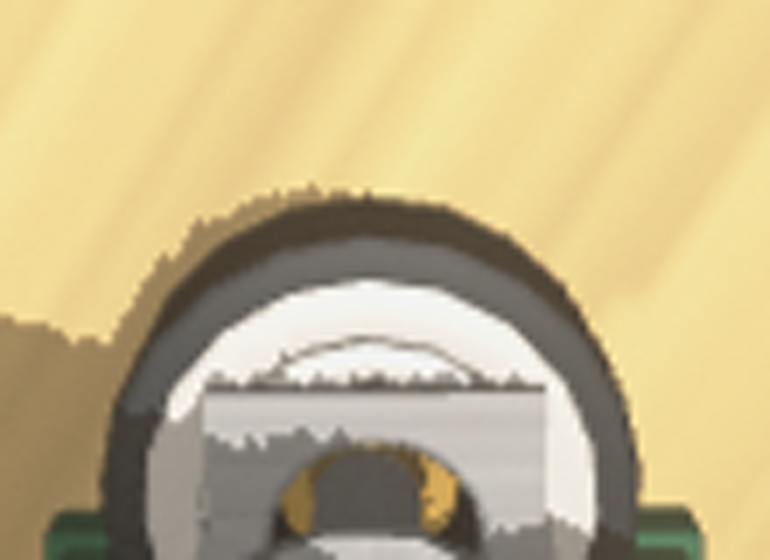

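Call:
arm_command(targets=[[0, 0, 0.002, 0, 0, 0], [0, 0, 0.002, 0, 0, 0], [0, 0, 0.001, 0, 0, 0], [0, 0, 0.001, 0, 0, 0], [0, 0, 0, 0, 0, 0], [0, 0, 0, 0, 0, 0]])

```text
clock: 18.07
eef_pos: [551.2, 89.4, 135.5]
tcp_rot: [-3.142, 0.0, 0.559]
contact_force: [0.4, 0.7, -0.8]
opening: 0.197
```

Call:
arm_command(targets=[[0, 0, 0.001, 0, 0, 0], [0, 0, 0.001, 0, 0, 0], [0, 0, 0.001, 0, 0, 0], [0, 0, 0, 0, 0, 0], [0, 0, 0, 0, 0, 0]])

```text
clock: 18.48
eef_pos: [551.2, 89.4, 132.5]
tcp_rot: [-3.142, 0.0, 0.559]
contact_force: [0.3, -0.5, -1.1]
opening: 0.193
```

Run:
```python
from h import *
import pickle
f=r.grab_frame('wrist');crop(f,'w21',190,120,320,220,6);plan(551.5,89.5,132,np.radians(32));print(r.sense()['contact_force'],r.sense()['wrist_torque'])
```

```text
t 18.53 p [551.25  89.42 132.55] yaw 32.01 tilt [-0.0001 -0.    ] F [ 0.5  0.4 -1.6]
turn z 0.0002 then tool shift mm [0.26 0.07 0.55] len 0.6 rows>= 0.0
[ 0.53319945  0.37351829 -1.61426378] [-0.02405945 -0.00102249  0.03240728]
```

View pics/w21.png

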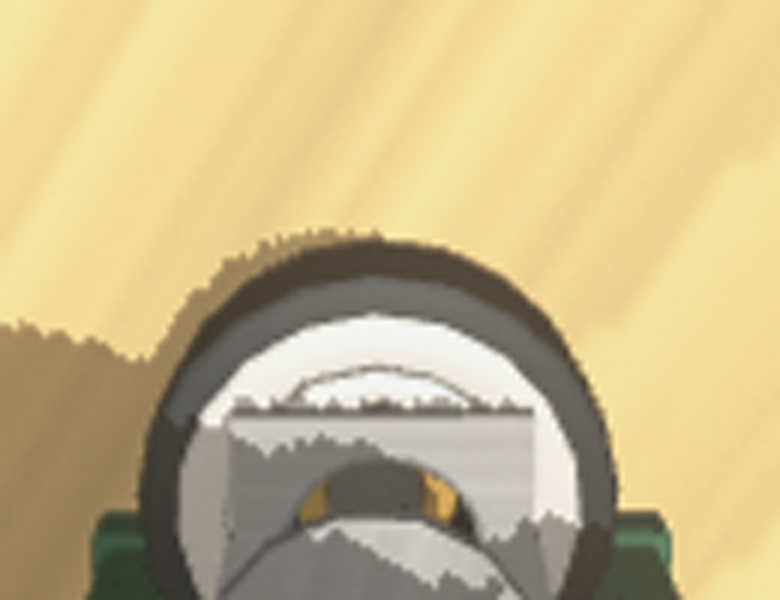

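Call:
arm_command(targets=[[0, 0, 0.002, 0, 0, 0], [0, 0, 0.002, 0, 0, 0], [0, 0, 0.002, 0, 0, 0], [0, 0, 0, 0, 0, 0], [0, 0, 0, 0, 0, 0]])

```text
clock: 18.95
eef_pos: [551.1, 89.4, 126.4]
tcp_rot: [-3.141, 0.0, 0.559]
contact_force: [-0.1, -0.6, -1.2]
opening: 0.197
```

Call:
arm_command(targets=[[0, 0, 0.002, 0, 0, 0], [0, 0, 0.002, 0, 0, 0], [0, 0, 0.002, 0, 0, 0], [0, 0, 0.002, 0, 0, 0], [0, 0, 0.002, 0, 0, 0], [0, 0, 0, 0, 0, 0], [0, 0, 0, 0, 0, 0]])

```text
clock: 19.53
eef_pos: [551.2, 89.4, 116.4]
tcp_rot: [-3.141, 0.0, 0.559]
contact_force: [0.7, -0.6, -2.3]
opening: 0.195
```

Call:
arm_command(targets=[[0.0003, 0.001, 0, 0, 0, 0], [0.0003, 0.001, 0, 0, 0, 0], [0.0003, 0.001, 0, 0, 0, 0], [0.0003, 0.0008, 0, 0, 0, 0], [0, 0, 0, 0, 0, 0], [0, 0, 0, 0, 0, 0], [0, 0, 0, 0, 0, 0]])

```text
clock: 20.12
eef_pos: [554.3, 86.8, 116.6]
tcp_rot: [3.142, -0.0, 0.559]
contact_force: [-1.3, 1.1, -2.0]
opening: 0.194
```

Run:
```python
from h import *
import pickle
f=r.grab_frame('wrist');crop(f,'w22',170,100,340,230,4.6);s=r.sense();plan(554,86.5,132,np.radians(32));print(s['contact_force'],s['wrist_torque'], 'tool F',rot(s['tcp_rot']).T@s['contact_force'])
```

```text
t 20.17 p [554.34  86.83 116.59] yaw 32.01 tilt [ 0.0001 -0.    ] F [-1.2  1.2 -1.8]
turn z 0.0002 then tool shift mm [ -0.46   0.1  -15.41] len 15.4 rows>= 0.4
[-1.22043773  1.15609322 -1.75784886] [ 0.03647309  0.22861445 -0.01123078] tool F [-0.42200793 -1.62734582  1.75775633]
```

View pics/w22.png

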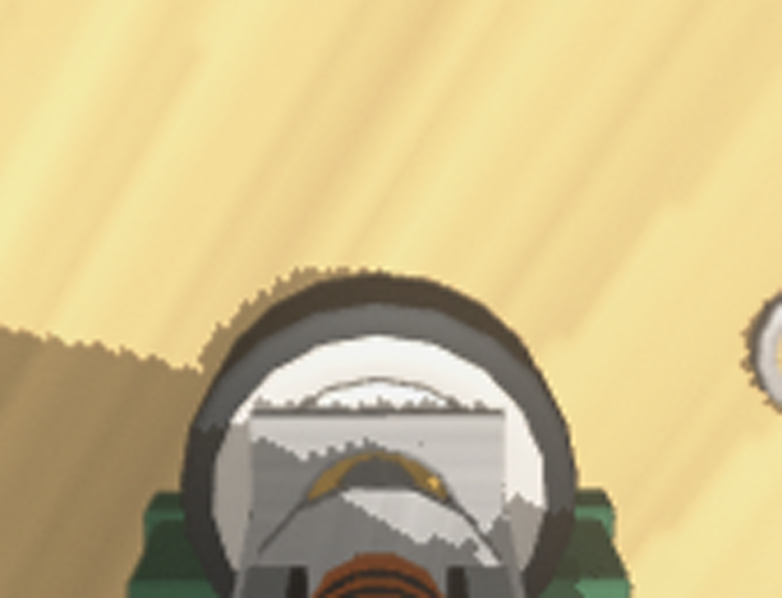

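Call:
arm_command(targets=[[0, 0, 0.0025, 0, 0, 0], [0, 0, 0.0025, 0, 0, 0], [0, 0, 0.0025, 0, 0, 0], [0, 0, 0.0025, 0, 0, 0], [0, 0, 0.002, 0, 0, 0], [0, 0, 0, 0, 0, 0], [0, 0, 0, 0, 0, 0]])

```text
clock: 20.75
eef_pos: [554.3, 86.8, 104.4]
tcp_rot: [-3.142, 0.0, 0.559]
contact_force: [-0.2, 0.9, -2.9]
opening: 0.199
```

Call:
arm_command(targets=[[0, 0, 0.001, 0, 0, 0], [0, 0, 0.001, 0, 0, 0], [0, 0, 0.001, 0, 0, 0], [0, 0, 0.001, 0, 0, 0], [0, 0, 0, 0, 0, 0], [0, 0, 0, 0, 0, 0]])

```text
clock: 21.25
eef_pos: [554.3, 86.9, 100.5]
tcp_rot: [-3.142, 0.0, 0.559]
contact_force: [-0.4, 0.0, -2.4]
opening: 0.195
```

Call:
arm_command(targets=[[0, 0, 0.001, 0, 0, 0], [0, 0, 0.001, 0, 0, 0], [0, 0, 0.001, 0, 0, 0], [0, 0, 0.001, 0, 0, 0], [0, 0, 0, 0, 0, 0], [0, 0, 0, 0, 0, 0]])

```text
clock: 21.75
eef_pos: [554.3, 86.8, 96.5]
tcp_rot: [-3.142, 0.0, 0.559]
contact_force: [-1.8, 0.1, -2.3]
opening: 0.193
```

Call:
arm_command(targets=[[0, 0, 0.001, 0, 0, 0], [0, 0, 0.001, 0, 0, 0], [0, 0, 0.001, 0, 0, 0], [0, 0, 0, 0, 0, 0], [0, 0, 0, 0, 0, 0]])

```text
clock: 22.17
eef_pos: [554.3, 86.8, 93.5]
tcp_rot: [-3.142, 0.0, 0.559]
contact_force: [0.2, 0.8, -1.2]
opening: 0.198
```

Run:
```python
from h import *
import pickle
f=r.grab_frame('wrist');crop(f,'w23',170,100,340,230,4.6);s=r.sense();plan(554,86.5,132,np.radians(32));print(s['wrist_torque'], 'tool F',rot(s['tcp_rot']).T@s['contact_force'])
```

```text
t 22.22 p [554.28  86.81  93.51] yaw 32.01 tilt [-0.0001 -0.    ] F [-0.7  0.3 -2. ]
turn z 0.0002 then tool shift mm [ -0.4    0.11 -38.49] len 38.5 rows>= 0.9
[ 0.0866746   0.10907687 -0.00200587] tool F [-0.45897069 -0.59692567  1.98096129]
```

View pics/w23.png

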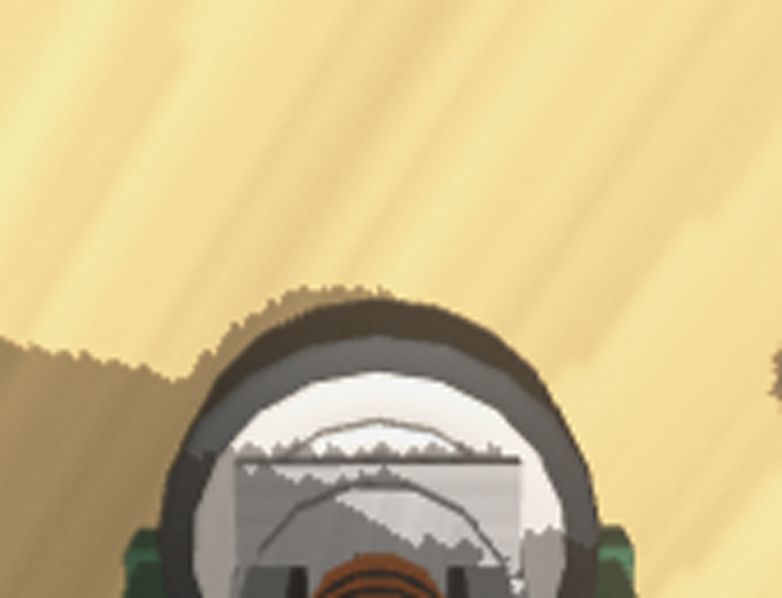

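Call:
arm_command(targets=[[0, 0, 0.001, 0, 0, 0], [0, 0, 0.001, 0, 0, 0], [0, 0, 0, 0, 0, 0], [0, 0, 0, 0, 0, 0]])

```text
clock: 22.55
eef_pos: [554.4, 86.8, 91.5]
tcp_rot: [3.142, -0.0, 0.559]
contact_force: [-0.6, 0.7, -2.6]
opening: 0.197
```

Call:
arm_command(targets=[[0, 0, 0.001, 0, 0, 0], [0, 0, 0, 0, 0, 0], [0, 0, 0, 0, 0, 0]])

```text
clock: 22.8
eef_pos: [554.3, 86.8, 90.5]
tcp_rot: [3.142, 0.0, 0.559]
contact_force: [-0.0, 0.4, -2.3]
opening: 0.193
```

Call:
arm_command(targets=[[0, 0, 0.001, 0, 0, 0], [0, 0, 0, 0, 0, 0], [0, 0, 0, 0, 0, 0]])

```text
clock: 23.05
eef_pos: [554.4, 86.8, 89.5]
tcp_rot: [3.142, -0.0, 0.559]
contact_force: [0.3, -0.8, -2.0]
opening: 0.197
```

Call:
arm_command(targets=[[0, 0, 0.0007, 0, 0, 0], [0, 0, 0, 0, 0, 0], [0, 0, 0, 0, 0, 0]])

```text
clock: 23.3
eef_pos: [554.4, 86.8, 88.9]
tcp_rot: [3.141, -0.0, 0.559]
contact_force: [-0.7, 1.0, -1.0]
opening: 0.195
```

Call:
arm_command(targets=[[0, 0, 0.0006, 0, 0, 0], [0, 0, 0, 0, 0, 0], [0, 0, 0, 0, 0, 0]])

```text
clock: 23.55
eef_pos: [554.5, 86.9, 88.9]
tcp_rot: [3.141, -0.0, 0.559]
contact_force: [-2.4, -0.5, 6.2]
opening: 0.195
```

Call:
arm_command(targets=[[0, 0, 0, 0, 0, 0], [0, 0, 0, 0, 0, 0], [0, 0, 0, 0, 0, 0], [0, 0, 0, 0, 0, 0]], fingers=0.055)

```text
clock: 23.88
eef_pos: [554.4, 86.9, 88.2]
tcp_rot: [-3.142, -0.0, 0.559]
contact_force: [-0.7, 0.5, -0.5]
opening: 0.643
```

Run:
```python
from h import *
f=r.grab_frame('wrist');crop(f,'w24',130,120,370,320,3.2);plan(554.3,86.8,190);print(r.sense()['opening'])
```

```text
t 23.93 p [554.35  86.84  88.2 ] yaw 32.01 tilt [0. 0.] F [-0.4 -0.2  0.6]
turn z -0.0 then tool shift mm [-6.000e-02  1.000e-02 -1.018e+02] len 101.8 rows>= 2.4
0.6459932086122439
```

View pics/w24.png

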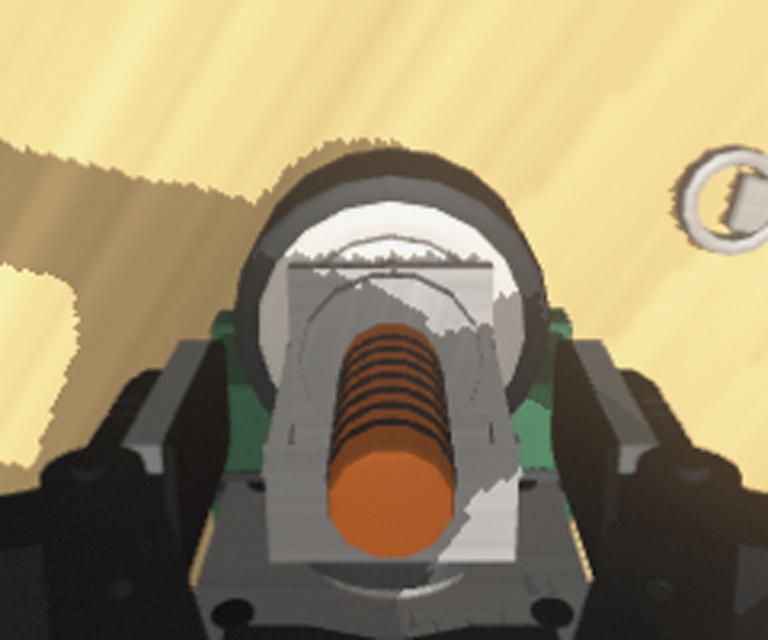

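Call:
arm_command(targets=[[0, 0, -0.01, 0, 0, 0], [0, 0, -0.03, 0, 0, 0], [0, 0, -0.04, 0, 0, 0], [0, 0, -0.04, 0, 0, 0], [0, 0, -0.03, 0, 0, 0], [0, -0.03, 0, 0, 0, 0], [0, -0.03, 0, 0, 0, 0], [0, -0.03, 0, 0, 0, 0], [0, 0, 0, 0, 0, 0], [0, 0, 0, 0, 0, 0], [0, 0, 0, 0, 0, 0]])

```text
clock: 24.85
eef_pos: [506.9, 163.1, 238.9]
tcp_rot: [3.141, -0.001, 0.559]
contact_force: [-0.8, 0.7, 0.0]
opening: 0.647
```

Run:
```python
from ov import *
f=r.grab_frame('wrist');cv2.imwrite('pics/w25.png',f['image']);s=r.sense();print(s['clock'],s['eef_pos'])
g=r.grab_frame('side');crop(g,'s25',190,130,350,290,4)
Rm=np.eye(3);p=np.zeros(3);H=np.array([554.4,86.2])
overlay(g,Rm,p,[((*H,98),17,(0,255,0)),((*H,102),17,(0,255,0)),((*H,148),9,(0,255,255))],(220,160,280,210),12,'s25o')
```

```text
24.9 [507.05564802 162.73253198 238.68703772]
```

View pics/w25.png

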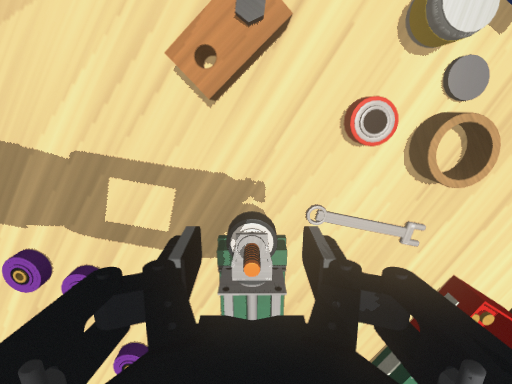

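View pics/s25.png

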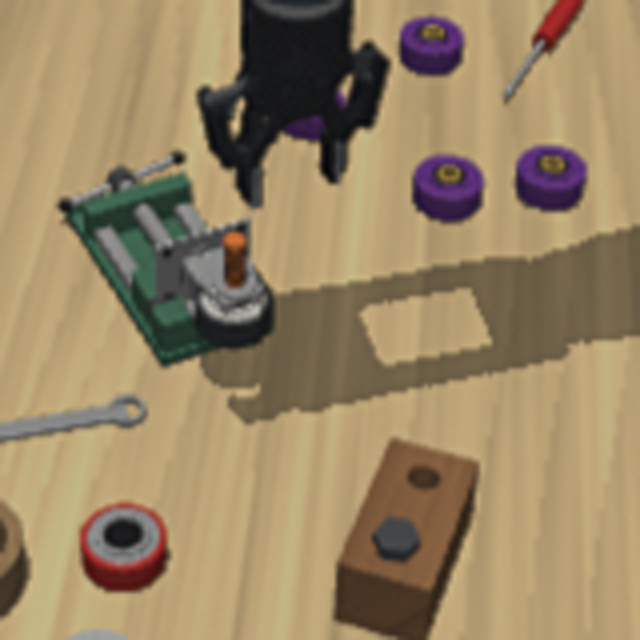

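View pics/s25o.png

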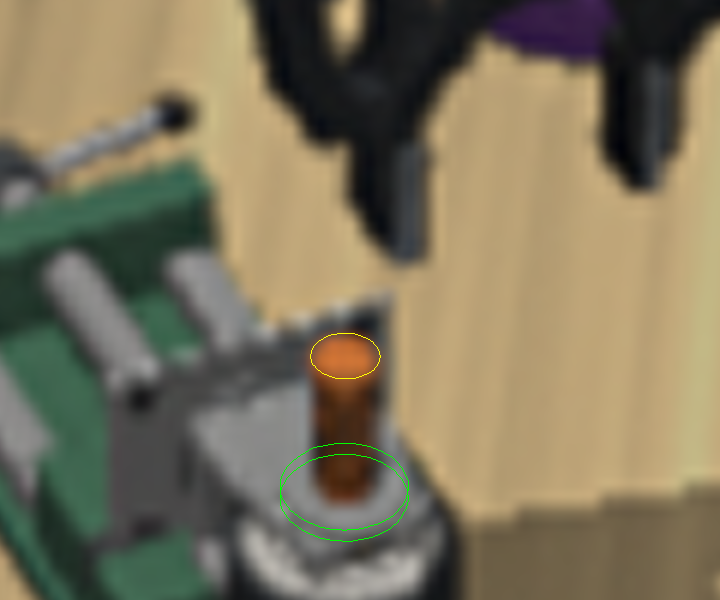

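Run:
```python
from rig import r
print(r.sense()['contact_force'],r.sense()['qvel']);print(r.sign_off())
```

```text
[ 0.07594494 -0.2876333  -0.22266029] [-0.00726368  0.00555559  0.00061624  0.0003062  -0.00201787  0.00154425]
the job is handed in; nothing more can be done
None
```

The wheel is fitted in the fork and the axle pin is down through both ears with its flange on the upper ear. I let go, backed the gripper off and handed in at about 25 s.

- **Sleeve:** the camera showed it about 4 mm off centre, towards the open side of the fork. I entered its bore at that spot and drew it to the hole centre with about 1.7 N sideways. The pin then went down with no resistance.
- **Seating:** the flange touched at the height I had worked out (TCP 88.9 mm against 88.8 mm expected), with a net force of about 6 N. In the last side picture the pin stands upright with its handle top where a seated pin's should be. The wheel is between the ears, and the king bolt and the other items in view have not visibly moved.
- **What went wrong:** my first try at gripping the wheel closed on top of its tread and pressed it with up to about 20 N, because the fingers end about 20 mm short of the stated TCP. The next picture showed the wheel upright and undamaged, so I lowered the gripper by that much and took hold properly.
- **Not checked:** I did not see the tip standing out below the lower ear; that rests on the seating height alone. The first camera estimates of the wheel and hole positions differed by 2 to 8 mm, so I relied on the wrist camera.

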